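# Clear and close a casting mould on its dowels and hold it for the clamps

## Robot

A 6-joint arm with a two-finger parallel gripper is mounted at the origin on the work surface. World frame = base frame: x ahead of the robot, y to its left, z up, the work surface at z = 0. Lengths are in m, angles in rad, forces in N, time in s.
With the tool pointing down it reaches from about 0.25 to 0.725 m from the base axis. Payload 4 kg.
Tool frame: the origin (TCP) lies midway between the tips of the shut fingers; the grasp point (between the pads) lies 19 mm behind it; y points along the fingers, z is the direction in which the jaws open and shut, and the axes are right-handed (so a half turn about y gives the same grasp; the last joint's range is limited). The gripper opens to 85 mm and grips with 20 to 120 N. Pads are 22 mm wide; open, the fingers measure 114 mm over their backs; the gripper's body (76 mm by 85 mm) begins 54 mm behind the grasp point. The pads swing forward as they close: fully open they stand 13 mm farther back than shut.
Start: joints at [1.132, 0.241, 0.005, 1.335, 0, 1.571], TCP at [0.212, 0.453, 0.207] pointing down, gripper open.
Joint ranges: [-2.72, 2.72], [-1.05, 1.87], [-1.09, 1.28], [-1.99, 2.15], [-1.42, 1.44], [-3.14, 3.14]. Speed limits (rad/s): [2.79, 2.79, 3.14, 3.14, 3.14, 3.14].

## Interface

Orientations are given as a unit quaternion [x, y, z, w].
In Python, from workcell import bot gives the robot as it stands. The module is installed in compiled form; this text tells all that it offers.
- The arm moves only by the shell command python3 -m handwheel 'ROWS' [OPENING]. ROWS is JSON, a list of rows, each a list of 6 numbers: the shift along the tool's x, y, z in units of 25 mm (1.0 is 25 mm), then the turn, a rotation vector about the tool's x, y, z in units of 10 degrees (1.0 is 10 degrees). A call has exactly 5 rows; each row is the pose to reach, as a shift and turn from the pose commanded when the call began, along the tool's axes at that moment; what a row does not reach only later rows make up. A row lasts 1/8 s, in which the tool goes at most 62.5 mm and 10.7 degrees, less where a joint would pass 70% of its speed; a pose out of reach is approached as far as the arm can. A call with a gripper value outside its range is refused whole. OPENING is the gripper command: -1 is shut, 1 is fully open, values between are in proportion, set as the call begins (- or left out, the last holds). The fingers move at their own pace and stop on an object; the grip force is fixed at half the most. Time passes only in rows, so rows that repeat a pose let the fingers close, or fill a call up. It gives the time, the measured TCP pose, the force and the opening at its end, in the units of the state.
- bot.get_obs(): the state, without advancing time (a new reading comes with each control period).
- bot.camera(name): name is "scene" or "top" or "wrist"; returns a dict with "color" (384x512x3 uint8, red, green, blue), "fx", "fy", "cx", "cy" (pixels), "rvec" (rotation vector, rad) and "tvec" (3), from world to camera coordinates, as OpenCV has them. Camera axes: x right, y down, z forward; pixel columns grow to the right and rows downward; lengths in m; the calibration is good to about 2 mm. A picture is of the moment at which its call begins. There is no depth.
- bot.job_done(): hands the job in, once; it reports no verdict.
The state is a dict: "clock": time; "joint_pos": joint angles; "joint_vel": joint speeds; "tau": joint torques, N m; "eef_pos": TCP position; "tool_rot": TCP orientation; "ft_force": force on the tool from outside, world axes, zero at the start; "ft_torque": the same for the moment, N m; "grip_width": finger opening in m.
Only numpy, scipy, OpenCV 4.12 (cv2) and the standard library are available. Lean on these libraries where they do the work, as an engineer would, in place of code of your own. Each camera call takes 0.05 s, during which the arm holds its last target.

## Task

Get the tin-casting mould ready for the clamps: with the blue scraper block, not your fingers, wipe the loose tin chips off the face of the lower mould half so that they drop into the tray around it, then set the scraper down on its black mat again. Lift the upper mould half by its wooden grip, turn it so that its red-marked end is over the red-marked end of the lower half, and lower it (do not drop it) onto the two dowels until the halves sit flush. Finish while still gripping it and pressing it down with about 15 N, so that a colleague can put the clamps on; leave everything else on the bench where it is.

Things in the scene. Friction and masses are not known exactly. Their poses are not given: they have to be found in the camera images.
- lower_half: Lower mould half, fixed: aluminium plate 100 x 170 mm (x by y), red paint on its +y end, flat face 45 mm above the origin, on a dark wood base in a steel spill tray 240 x 230 mm (x by y) with 3 mm walls, rim 25 mm above the bench. Origin: centre of the tray's underside, on the bench, under the plate's centre; x across the plate, y along it, z up. Two dowels stand in the face.
- big_dowel (a point): Foot of the 14 mm steel dowel, on its axis at the height of the face, at y = +70 mm (red end) on the lower half's centre line. Both dowels stand 16 mm out of the face, the top 6 mm tapered.
- small_dowel (a point): Foot of the 10 mm steel dowel, on its axis at the height of the face, at y = -70 mm on the lower half's centre line.
- upper_half: Upper mould half, loose, about 0.5 kg: aluminium plate 100 x 170 x 14 mm (x, y, z), red paint on its +y end, two dark pouring holes on the +x side. On top, centred, a flat-sided wooden grip, 24 mm wide (x), 90 mm long (y), from 22 to 50 mm above the underside, 8 mm clear of the plate. Origin: centre of the underside; z up. Closed, it is 45 mm above the lower half's origin, axes agreeing.
- big_hole (a point): Centre, at the underside, of the upper half's 15.6 mm through hole for the big dowel, at y = +70 mm on its centre line (red end).
- small_hole (a point): Centre, at the underside, of the upper half's 11.6 mm through hole for the small dowel, at y = -70 mm on its centre line.
- rest_board: Plywood board 130 x 200 x 12 mm (x, y, z), fixed, on which the upper half lies at the start, its long side along the board's y. Origin: centre of the underside. The board is on one side of the tray and the scraper's mat on the other; which is which varies.
- scraper: Blue scraper block with a white plastic foot, 0.12 kg, standing on its foot on the mat: foot 24 mm thick (x), 104 mm wide (y), up to 24 mm high; above it a grip 22 mm thick (x), 76 mm wide (y), from 24 to 52 mm high. Origin: centre of the underside; z up. It passes between the two dowels with 11 mm to spare on each side.
- scraper_mat: Black rubber mat 110 x 150 x 4 mm (x, y, z), fixed, on which the scraper stands at the start. Origin: centre of the underside.
- chip0: Loose dark grey chip of solidified tin, 13 x 18 x 6 mm, 10 g, lying on the face of the lower half at the start, within 42 mm of its centre along x and 45 mm along y. Origin: centre of the underside.
- chip1: Loose dark grey chip of solidified tin, 13 x 18 x 6 mm, 10 g, lying on the face of the lower half at the start, within 42 mm of its centre along x and 45 mm along y. Origin: centre of the underside.
- chip2: Loose dark grey chip of solidified tin, 13 x 18 x 6 mm, 10 g, lying on the face of the lower half at the start, within 42 mm of its centre along x and 45 mm along y. Origin: centre of the underside.
- chip3: Loose dark grey chip of solidified tin, 13 x 18 x 6 mm, 10 g, lying on the face of the lower half at the start, within 42 mm of its centre along x and 45 mm along y. Origin: centre of the underside.
- clamp_a: Bystander: blue C-clamp lying flat, about 87 x 130 x 16 mm. Origin: centre of the frame, on the bench.
- clamp_b: Bystander: a second blue C-clamp, the same.
- swab_beaker: Bystander: glass beaker, 60 mm wide, 75 mm high, with cotton swabs up to 86 mm. Origin: centre of the underside.
- soap_bottle: Bystander: green bottle, 60 mm wide, 150 mm high. Origin: centre of the underside.
- dish: Bystander: white porcelain dish, 90 mm wide, 35 mm high. Origin: centre of the underside.
- tin_bar: Bystander: bar of tin, 36 x 110 x 20 mm. Origin: centre of the underside.
Things that resemble listed ones, but are neither listed nor needed, are in the scene too. What is shaped like the upper_half but pink or purple is not meant.

How it is judged:
By the outcome, as a careful person would: the job done as asked, in the order asked, and still so for the second after the job is handed in, while the arm keeps its last pose, push and grip.
It also fails if it takes over 72 s, if anything falls off the work surface, if the arm or the gripper's body presses on something with over 40 N, if the wrist force passes 120 N, or if a joint passes its speed limit or range.

## Working session

There is one attempt and no reset: what is moved stays moved. The work goes in short steps, Python scripts to look and compute and a shell command to move; the robot and the scene stay as the last step left them, time stands still between calls to the robot, and variables do not carry over. Pictures are saved under pics/ and viewed, and the job is handed in when it is done.

```bash
mkdir -p pics
python3 - <<'E'
from workcell import bot
import cv2
o=bot.get_obs()
for k,v in o.items(): print(k,v)
for n in ["scene","top","wrist"]:
    c=bot.camera(n); cv2.imwrite(f"pics/{n}0.png",cv2.cvtColor(c["color"],cv2.COLOR_RGB2BGR))
    print(n,c["fx"],c["fy"],c["cx"],c["cy"],c["rvec"],c["tvec"])
E
```

```text
clock 0.0
joint_pos [ 1.13197825e+00  2.41423100e-01  3.70642980e-03  1.33516558e+00
 -3.04818567e-05  1.57081071e+00]
joint_vel [ 3.39357382e-04  3.99545807e-04 -9.20305345e-04  4.87277881e-05
  5.27535108e-04 -1.18244581e-03]
tau [-1.13792685e-03 -3.72319114e+01  2.52407116e+01  1.70124765e-02
  7.48994876e-05 -5.78302419e-06]
eef_pos [0.2121558  0.45200903 0.20600114]
tool_rot [ 0.69087545 -0.15405868  0.15375869 -0.68943114]
ft_force [-0.42557184 -0.2570409  -0.67075064]
ft_torque [-0.01199956  0.0316331   0.02956709]
grip_width 0.08570214372598618
scene 445.4559143648254 445.4559143648254 258.8434386251574 187.96055580059925 [ 2.42201771  0.82464944 -0.25854083] [-0.38766696 -0.27383679  1.6084951 ]
top 389.56182548630517 389.56182548630517 253.35900025103953 188.43315926993446 [ 2.1331698  -2.15200258  0.15071695] [-0.03800385  0.54370432  1.5068568 ]
wrist 337.20212187792504 337.20212187792504 260.1749876854467 190.40897939803338 [-2.42899614 -1.54371408 -0.23289863] [-0.49985881 -0.03767154  0.37785897]
```

View pics/scene0.png

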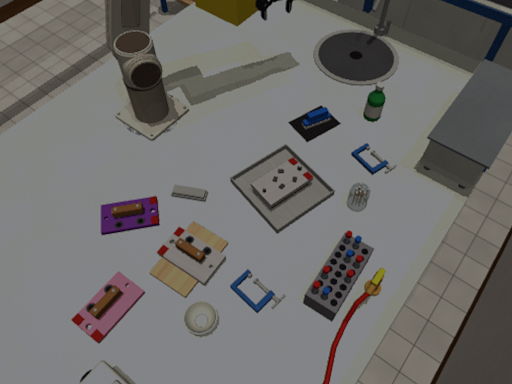

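View pics/top0.png

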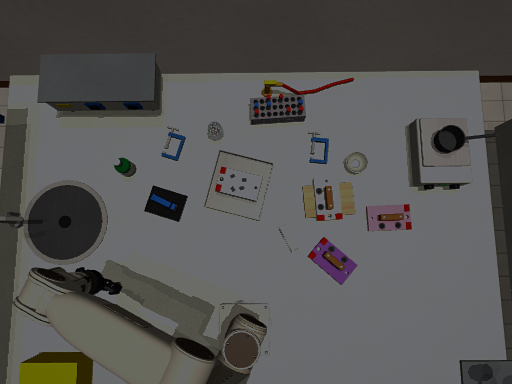

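View pics/wrist0.png

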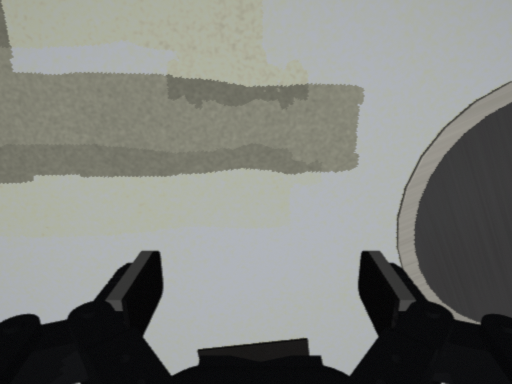

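The top view shows the scraper on its mat at (165,203), the lower half in its tray at (239,184), and the grey upper half on the plywood board at (328,199). The decoys are pink at (389,217) and purple at (333,260). Next I'll enlarge both views.

```bash
cat > h.py <<'E'
import cv2, numpy as np
from scipy.spatial.transform import Rotation as R
from workcell import bot
def cam(n,save=None):
    c=bot.camera(n)
    if save: cv2.imwrite(f"pics/{save}.png",cv2.cvtColor(c["color"],cv2.COLOR_RGB2BGR))
    return c
def ray(c,px):
    Rm=cv2.Rodrigues(np.array(c["rvec"],float))[0]; t=np.array(c["tvec"],float)
    d=Rm.T@np.array([(px[0]-c["cx"])/c["fx"],(px[1]-c["cy"])/c["fy"],1.]); return -Rm.T@t,d
def onz(c,px,z):
    o,d=ray(c,px); return o+d*(z-o[2])/d[2]
def proj(c,P):
    K=np.array([[c["fx"],0,c["cx"]],[0,c["fy"],c["cy"]],[0,0,1.]])
    return cv2.projectPoints(np.array(P,float).reshape(-1,3),np.array(c["rvec"],float),np.array(c["tvec"],float),K,None)[0].reshape(-1,2)
def toolmove(dxyz_world=(0,0,0)):
    o=bot.get_obs(); r=R.from_quat(o["tool_rot"]); return r.inv().apply(dxyz_world)/0.025
def st():
    o=bot.get_obs(); r=R.from_quat(o["tool_rot"]).as_matrix()
    print("t",round(o["clock"],2),"p",o["eef_pos"].round(4) if hasattr(o["eef_pos"],'round') else o["eef_pos"],"F",np.round(o["ft_force"],1),"T",np.round(o["ft_torque"],2),"w",round(o["grip_width"],4))
    print(r.round(3)); print("q",np.round(o["joint_pos"],3))
E
python3 - <<'E'
from h import *
st()
t=cv2.imread("pics/top0.png"); s=cv2.imread("pics/scene0.png")
def crop(im,x0,y0,x1,y1,f,n): cv2.imwrite(f"pics/{n}.png",np.clip(1.6*cv2.resize(im[y0:y1,x0:x1],None,fx=f,fy=f,interpolation=cv2.INTER_CUBIC).astype(float),0,255).astype('uint8'))
crop(t,140,140,280,225,5.7,"tA"); crop(t,280,140,420,290,4,"tB"); crop(s,225,95,345,230,4.4,"sA"); crop(s,70,170,240,340,3.5,"sB")
E
```

```text
t 0.15 p [0.2122 0.4522 0.2062] F [-1.   0.8 -0.4] T [-0.03  0.06  0.04] w 0.0857
[[ 0.905 -0.001  0.425]
 [-0.425 -0.001  0.905]
 [ 0.    -1.    -0.002]]
q [ 1.132  0.241  0.004  1.335 -0.     1.571]
```

View pics/tA.png

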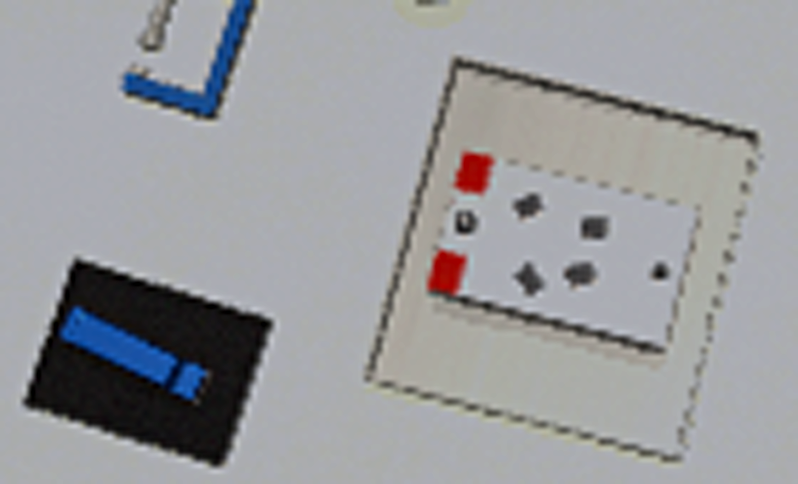

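View pics/tB.png

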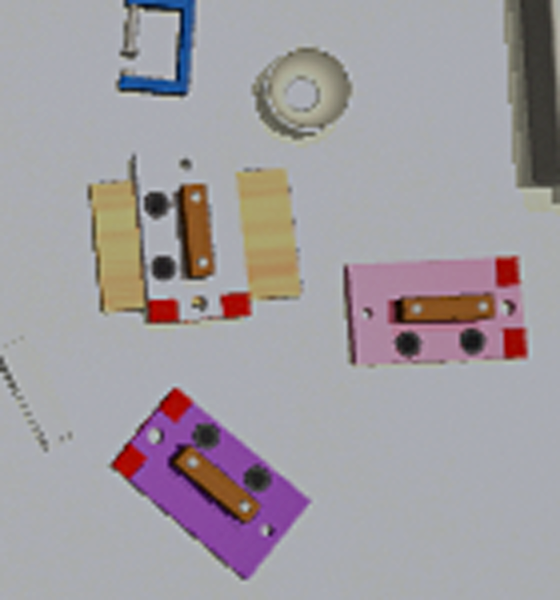

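View pics/sA.png

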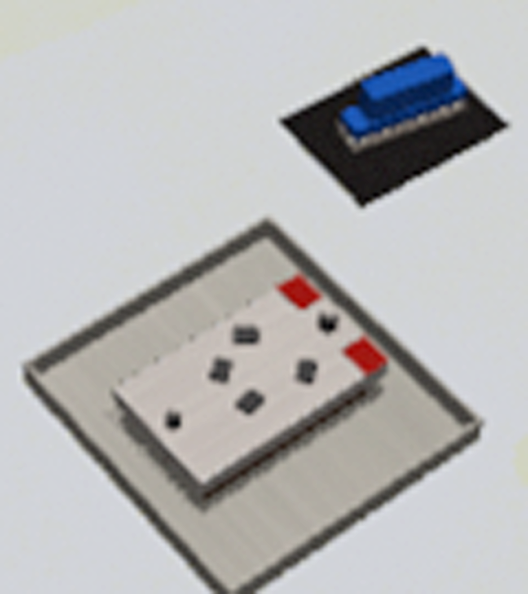

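View pics/sB.png

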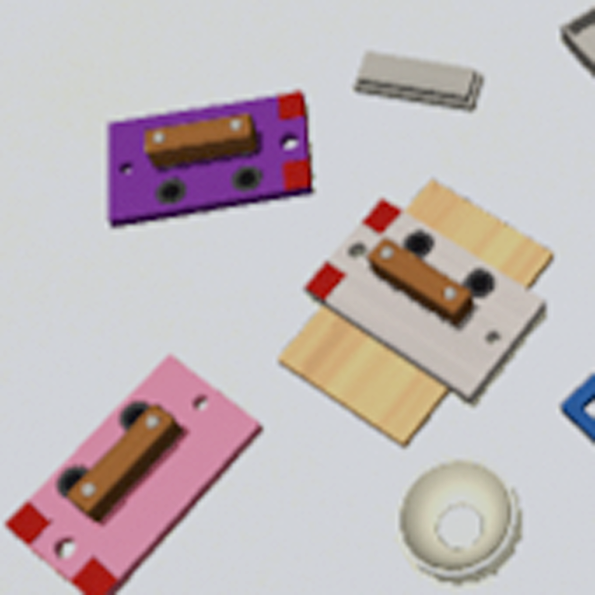

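Upper half candidates in the top view are grey (328,199), pink (389,217) and purple (333,260). The grey aluminium one on the plywood board fits, because pink and purple are excluded, and crop tB confirms it. Its red end points toward the robot and its pouring holes are on the world +y side. In crop tA the lower half's red end is on the world +y side, with four chips between the dowels. Next I'll measure coarsely from the top and scene views.

Run:
```python
from h import *
ct=cam("top"); cs=cam("scene")
def comps(c,f,box,amin=8):
    hsv=cv2.cvtColor(c["color"],cv2.COLOR_RGB2HSV); m=f(hsv).astype('uint8')
    x0,y0,x1,y1=box; mm=np.zeros_like(m); mm[y0:y1,x0:x1]=m[y0:y1,x0:x1]
    n,l,s,ce=cv2.connectedComponentsWithStats(mm)
    return [(ce[i],s[i,4],np.argwhere(l==i)[:,::-1]) for i in range(1,n) if s[i,4]>=amin]
red=lambda h:((h[...,0]<8)|(h[...,0]>172))&(h[...,1]>150)&(h[...,2]>60)
blue=lambda h:(h[...,0]>100)&(h[...,0]<125)&(h[...,1]>130)&(h[...,2]>50)
brown=lambda h:(h[...,0]>5)&(h[...,0]<18)&(h[...,1]>120)&(h[...,2]>40)
black=lambda h:(h[...,2]<35)
def show(name,c,f,box,z):
    for ce,a,pts in comps(c,f,box):
        r=cv2.minAreaRect(pts.astype(np.float32))
        bx=np.array([onz(c,p,z) for p in cv2.boxPoints(r)])
        e=bx[1:3]-bx[0:2]; L=np.linalg.norm(e,axis=1); k=L.argmax()
        print(name,ce.round(1),a,"P",onz(c,ce,z).round(4),"L",L.round(3),"yaw",round(np.degrees(np.arctan2(e[k,1],e[k,0]))%180,1))
show("red lower top",ct,red,(205,150,275,222),.045)
show("red lower scene",cs,red,(235,145,330,225),.045)
show("red upper top",ct,red,(305,175,345,225),.026)
show("red upper scene",cs,red,(150,215,230,290),.026)
show("brown top",ct,brown,(318,182,338,212),.062)
show("brown scene",cs,brown,(170,230,212,270),.062)
show("blue top",ct,blue,(145,185,187,222),.05)
show("blue scene",cs,blue,(295,100,335,135),.045)
show("mat top",ct,black,(143,184,188,224),.004)
```

```text
red lower top [222.6 169.9] 35 P [0.6183 0.0793 0.045 ] L [0.02  0.024] yaw 0.1
red lower top [217.8 187.2] 35 P [0.5487 0.0979 0.045 ] L [0.027 0.019] yaw 166.4
red lower scene [292.6 160.9] 35 P [0.5508 0.0973 0.045 ] L [0.019 0.023] yaw 164.2
red lower scene [307.7 175.6] 38 P [0.6216 0.0784 0.045 ] L [0.015 0.027] yaw 164.2
red upper top [338.4 215.6] 36 P [ 0.4336 -0.3786  0.026 ] L [0.024 0.02 ] yaw 89.5
red upper top [320.  217.4] 40 P [ 0.4271 -0.3055  0.026 ] L [0.024 0.02 ] yaw 89.5
red upper scene [154.7 219.4] 54 P [ 0.3451 -0.3197  0.026 ] L [0.021 0.024] yaw 135.0
red upper scene [178.8 231.5] 48 P [ 0.4303 -0.3059  0.026 ] L [0.025 0.019] yaw 90.0
red upper scene [162.4 250. ] 56 P [ 0.4349 -0.378   0.026 ] L [0.026 0.019] yaw 95.6
brown top [328.9 196.8] 112 P [ 0.5042 -0.3367  0.062 ] L [0.021 0.088] yaw 3.5
brown scene [189.7 249.1] 224 P [ 0.5105 -0.339   0.062 ] L [0.026 0.091] yaw 2.6
blue top [160.3 200.3] 116 P [0.4981 0.3235 0.05  ] L [0.023 0.081] yaw 63.2
blue top [172.6 206.4] 21 P [0.4736 0.2746 0.05  ] L [0.021 0.012] yaw 154.4
blue scene [316.4 115.8] 244 P [0.502  0.3087 0.045 ] L [0.106 0.054] yaw 64.1
mat top [165.8 203.6] 811 P [0.4898 0.312  0.004 ] L [0.109 0.15 ] yaw 72.0
```

```bash
python3 - <<'E'
from h import *
o=bot.get_obs(); c=cam("wrist"); r=R.from_quat(o["tool_rot"]).as_matrix()
Rm=cv2.Rodrigues(np.array(c["rvec"],float))[0]; C=-Rm.T@c["tvec"]
print("cam in tool",r.T@(C-o["eef_pos"])); print("cam axes in tool (cols)\n",(r.T@Rm.T).round(3))
E
python3 -m handwheel '[[2.4,0,0,0,1.05,0],[4.8,0,-0.1,0,2.1,0],[7.2,0,-0.2,0,3.15,0],[9.6,0,-0.25,0,4.2,0],[12,0,-0.3,0,5.25,0]]'
```

```text
cam in tool [-0.07607439 -0.16549025  0.0004812 ]
cam axes in tool (cols)
 [[-0.     0.955  0.296]
 [-0.001 -0.296  0.955]
 [ 1.    -0.     0.001]]
clock: 0.92
eef_pos: [0.4825, 0.3174, 0.2069]
tool_rot: [-0.549, 0.445, -0.445, 0.55]
ft_force: [0.4, 1.5, 1.1]
grip_width: 0.0853
```

```bash
python3 -m handwheel '[[0.1,0,0,0,1.05,0],[0.25,0,0.1,0,2.1,0],[0.35,0,0.2,0,3.15,0],[0.35,0,0.25,0,3.8,0],[0.35,0,0.25,0,3.8,0]]'
python3 - <<'E'
from h import *
st(); c=cam("wrist","w1")
E
```

```text
clock: 1.55
eef_pos: [0.4888, 0.311, 0.2067]
tool_rot: [0.377, -0.598, 0.598, -0.377]
ft_force: [0.3, -0.6, -0.5]
grip_width: 0.0853
t 1.55 p [0.4888 0.311  0.2067] F [ 0.3 -0.6 -0.5] T [ 0.05 -0.02 -0.  ] w 0.0853
[[-0.432 -0.     0.902]
 [-0.902 -0.    -0.432]
 [ 0.    -1.    -0.   ]]
q [ 0.567  0.401  0.23   1.4   -0.     2.584]
```

View pics/w1.png

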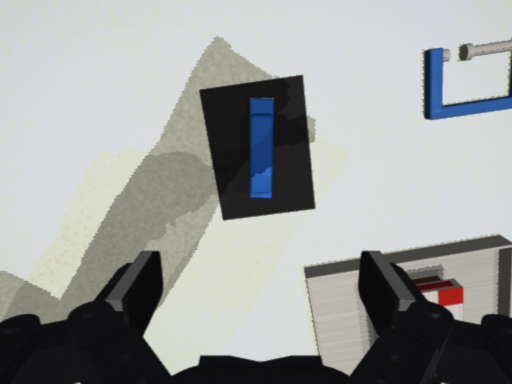

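The wrist view shows the scraper on its mat at about (261,148), nearly aligned with the jaws.

Run:
```python
from h import *
c=cam("wrist"); h=cv2.cvtColor(c["color"],cv2.COLOR_RGB2HSV)
m=((h[...,0]>100)&(h[...,0]<125)&(h[...,1]>130)&(h[...,2]>50)).astype('uint8')
m[:,:230]=0;m[:,300:]=0;m[230:]=0
ys,xs=np.nonzero(m); print(xs.min(),xs.max(),ys.min(),ys.max())
r=cv2.minAreaRect(np.argwhere(m)[:,::-1].astype(np.float32)); print(r)
b=np.array([onz(c,p,.028) for p in cv2.boxPoints(r)]); print(b.round(4),b.mean(0).round(4))
for i in range(100,200,12):
  w=np.nonzero(m[i])[0]; print(i,w.min(),w.max(),onz(c,((w.min()+w.max())/2,i),.05)[:2].round(4))
st()
```

```text
249 273 98 197
((261.2057189941406, 147.57289123535156), (23.46600341796875, 99.09196472167969), 0.6227556467056274)
[[0.4611 0.2824 0.028 ]
 [0.5072 0.3743 0.028 ]
 [0.528  0.3641 0.028 ]
 [0.4837 0.2712 0.028 ]] [0.495 0.323 0.028]
100 250 273 [0.5169 0.3684]
112 250 273 [0.5123 0.3586]
124 250 273 [0.5075 0.3486]
136 250 273 [0.5027 0.3385]
148 250 272 [0.4973 0.3283]
160 250 272 [0.4922 0.3176]
172 250 272 [0.487  0.3068]
184 250 272 [0.4818 0.2957]
196 250 271 [0.4759 0.2846]
t 1.65 p [0.4887 0.3111 0.2067] F [ 0.1  0.6 -0.5] T [ 0.01 -0.    0.02] w 0.0855
[[-0.431 -0.     0.902]
 [-0.902 -0.    -0.431]
 [ 0.    -1.    -0.   ]]
q [0.567 0.401 0.229 1.4   0.    2.583]
```

```bash
python3 -m handwheel '[[-0.54,1.5,0.02,0,0.1,0],[-0.54,3.5,0.02,0,0.1,0],[-0.54,5.5,0.02,0,0.1,0],[-0.54,6.98,0.02,0,0.1,0],[-0.54,6.98,0.02,0,0.1,0]]'
python3 -m handwheel '[[0,0,0,0,0,0],[0,0,0,0,0,0],[0,0,0,0,0,0],[0,0,0,0,0,0],[0,0,0,0,0,0]]' -1
python3 - <<'E'
from h import *
st(); c=cam("wrist","w2")
E
```

```text
clock: 2.28
eef_pos: [0.4921, 0.3214, 0.0291]
tool_rot: [0.375, -0.601, 0.602, -0.369]
ft_force: [-0.1, -0.5, 0.1]
grip_width: 0.0853
clock: 2.9
eef_pos: [0.4952, 0.3232, 0.0327]
tool_rot: [0.371, -0.602, 0.602, -0.372]
ft_force: [-0.2, 1.1, -0.2]
grip_width: 0.0
t 2.9 p [0.4952 0.3232 0.0327] F [-0.2  1.1 -0.2] T [-0.    0.01  0.02] w 0.0
[[-0.448  0.     0.894]
 [-0.894  0.    -0.448]
 [-0.    -1.     0.   ]]
q [ 0.578  0.544 -0.016  1.011 -0.     2.614]
```

View pics/w2.png

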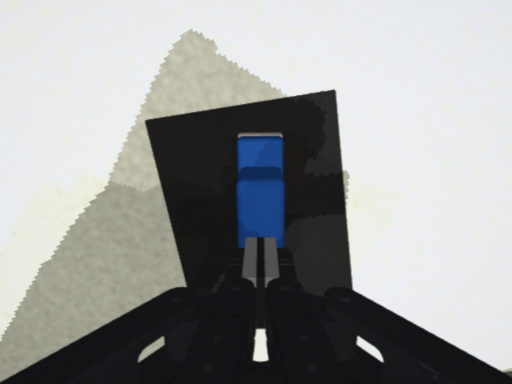

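Run:
```python
from h import *
c=cam("wrist"); st()
o=bot.get_obs()
print(onz(c,(260,137),.028),onz(c,(260,180),.056),onz(c,(260,167),.056))
print("tcp px",proj(c,[o["eef_pos"]]), "est ends", proj(c,[[.5175,.3692,.028],[.472,.277,.028],[.495,.323,.056]]))
t=cam("top","t2"); s=cam("scene","s2")
for n,i,b in(("t2c",t,(140,165,210,235)),("s2c",s,(270,60,370,160))):
  cv2.imwrite(f"pics/{n}.png",cv2.cvtColor(cv2.resize(i["color"][b[1]:b[3],b[0]:b[2]],None,fx=5.5,fy=5.5,interpolation=cv2.INTER_CUBIC),cv2.COLOR_RGB2BGR))
```

```text
t 3.0 p [0.4951 0.3231 0.0325] F [1.3 0.5 0.5] T [-0.02  0.02 -0.01] w -0.0002
[[-0.448  0.     0.894]
 [-0.894  0.    -0.448]
 [-0.    -1.     0.   ]]
q [ 0.578  0.544 -0.016  1.011 -0.     2.614]
[0.51799733 0.36961505 0.028     ] [0.51143831 0.35645301 0.056     ] [0.51404947 0.3616581  0.056     ]
tcp px [[260.69264595 235.08608891]] est ends [[259.48722155 138.1808617 ]
 [260.69711923 311.35931585]
 [260.65366937 256.50262888]]
```

View pics/t2c.png

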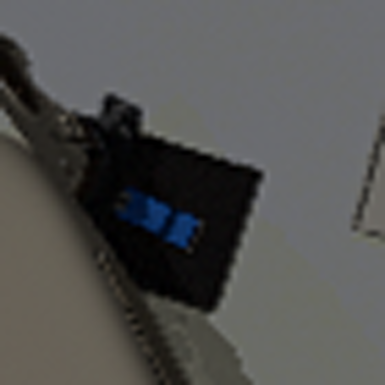

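View pics/s2c.png

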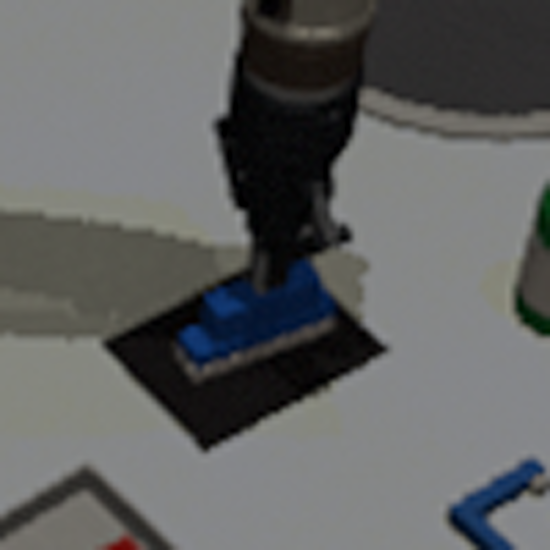

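Run:
```python
from h import *
c=cam("scene"); 
for z in(.0325,.045,.056,.065,.075):
  p=proj(c,[[.495,.323,z]])[0]; print(z,p,(p-[270,60])*5.5)
i=c["color"]; b=(295,90,345,130)
cv2.imwrite("pics/s3.png",np.clip(1.8*cv2.cvtColor(cv2.resize(i[b[1]:b[3],b[0]:b[2]],None,fx=14,fy=14,interpolation=cv2.INTER_CUBIC),cv2.COLOR_RGB2BGR).astype(float),0,255).astype('uint8'))
c=cam("wrist");i=c["color"][170:330,180:340]
cv2.imwrite("pics/w3.png",np.clip(1.8*cv2.cvtColor(cv2.resize(i,None,fx=3.7,fy=3.7),cv2.COLOR_RGB2BGR).astype(float),0,255).astype('uint8'))
```

```text
0.0325 [316.58355449 115.03488537] [256.2095497  302.69186953]
0.045 [316.96338863 112.50246328] [258.29863744 288.76354805]
0.056 [317.30185454 110.24585052] [260.16019996 276.35217788]
0.065 [317.58176538 108.37963486] [261.69970962 266.08799174]
0.075 [317.89597861 106.28471912] [263.42788234 254.56595517]
```

View pics/s3.png

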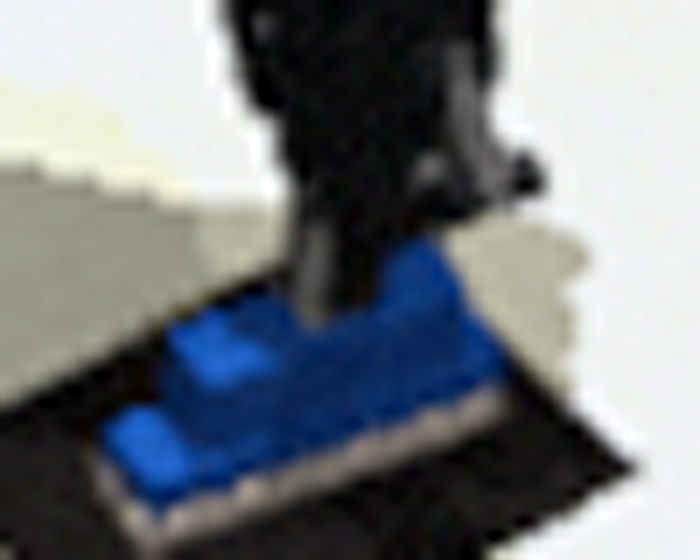

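View pics/w3.png

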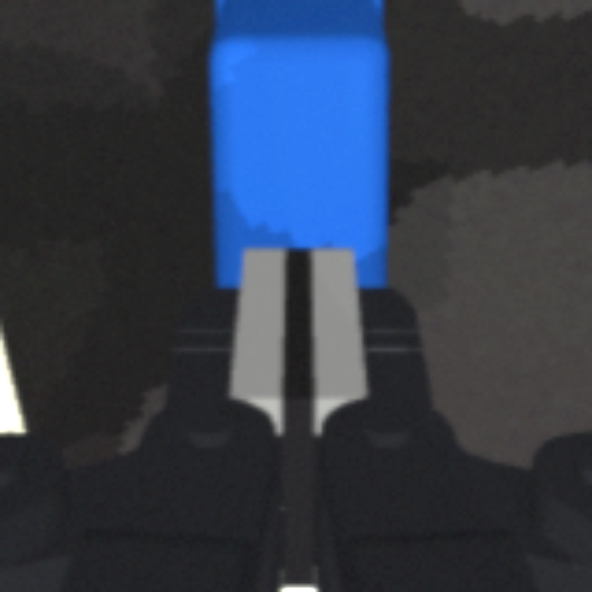

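Run:
```python
from h import *
o=bot.get_obs(); r=R.from_quat(o["tool_rot"]).as_matrix(); p=np.array(o["eef_pos"])
c=cam("wrist"); s=cam("scene")
for d in ([0,0,0],[-11,0,0],[-11,-10,0],[-11,-24,0],[0,0,11],[-11,0,11],[-11,-24,11],[-11,0,19],[-38,-24,0],[-38,-24,11]):
  P=p+r@np.array(d)/1000
  a=proj(c,[P])[0]; b=proj(s,[P])[0]
  print(d,"wrist",a.round(1),"w3",((a-[180,170])*3.7).round(0),"s3",((b-[295,90])*14).round(0))
```

```text
[0, 0, 0] wrist [260.8 235.1] w3 [299. 241.] s3 [302. 351.]
[-11, 0, 0] wrist [260.8 215.9] w3 [299. 170.] s3 [341. 337.]
[-11, -10, 0] wrist [260.8 223.3] w3 [299. 197.] s3 [345. 309.]
[-11, -24, 0] wrist [260.8 235.2] w3 [299. 241.] s3 [351. 268.]
[0, 0, 11] wrist [281.3 235.1] w3 [375. 241.] s3 [325. 380.]
[-11, 0, 11] wrist [281.7 215.9] w3 [376. 170.] s3 [363. 366.]
[-11, -24, 11] wrist [284.8 235.2] w3 [388. 241.] s3 [374. 298.]
[-11, 0, 19] wrist [296.9 215.9] w3 [432. 170.] s3 [379. 387.]
[-38, -24, 0] wrist [260.8 178.3] w3 [299.  31.] s3 [446. 234.]
[-38, -24, 11] wrist [286.2 178.3] w3 [393.  31.] s3 [469. 263.]
```

The reading of 0.0 and the wrist view agree that the fingers shut as if nothing was between them, with the tips appearing inside the grip. I'll open and check whether the scraper moved, then close again in stages.

```bash
python3 -m handwheel '[[0,0,0,0,0,0],[0,0,0,0,0,0],[0,0,0,0,0,0],[0,0,0,0,0,0],[0,0,0,0,0,0]]' 1
python3 - <<'E'
from h import *
c=cam("wrist","w4"); st()
E
```

```text
clock: 3.92
eef_pos: [0.4951, 0.3231, 0.0324]
tool_rot: [0.371, -0.602, 0.602, -0.371]
ft_force: [0.5, -0.5, 0.3]
grip_width: 0.0851
t 3.98 p [0.4951 0.3231 0.0324] F [0.2 0.2 0.1] T [-0.03 -0.02  0.01] w 0.0856
[[-0.448 -0.     0.894]
 [-0.894  0.    -0.448]
 [-0.    -1.    -0.   ]]
q [ 0.578  0.544 -0.016  1.011  0.     2.614]
```

View pics/w4.png

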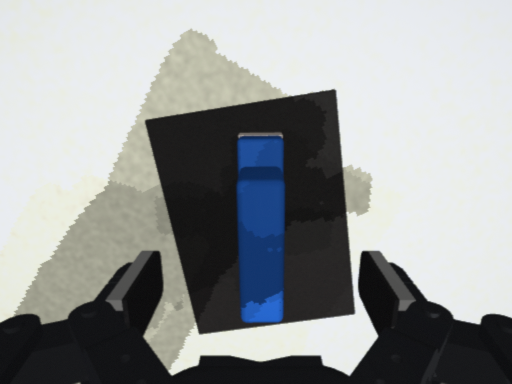

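```bash
python3 -m handwheel '[[0,0,0,0,0,0],[0,0,0,0,0,0],[0,0,0,0,0,0],[0,0,0,0,0,0],[0,0,0,0,0,0]]' -0.4
python3 -m handwheel '[[0,0,0,0,0,0],[0,0,0,0,0,0],[0,0,0,0,0,0],[0,0,0,0,0,0],[0,0,0,0,0,0]]' -0.6
python3 - <<'E'
from h import *
c=cam("wrist","w5"); st()
E
```

```text
clock: 4.6
eef_pos: [0.4951, 0.3231, 0.0324]
tool_rot: [0.371, -0.602, 0.602, -0.371]
ft_force: [0.1, -0.9, -0.5]
grip_width: 0.0257
clock: 5.22
eef_pos: [0.4951, 0.3231, 0.0325]
tool_rot: [0.371, -0.602, 0.602, -0.371]
ft_force: [0.1, -0.2, 0.7]
grip_width: 0.0171
t 5.28 p [0.4951 0.3232 0.0324] F [ 0.  -0.1  0.1] T [ 0.02 -0.02 -0.03] w 0.0171
[[-0.448  0.     0.894]
 [-0.894  0.    -0.448]
 [-0.    -1.     0.   ]]
q [ 0.578  0.544 -0.016  1.011  0.     2.614]
```

View pics/w5.png

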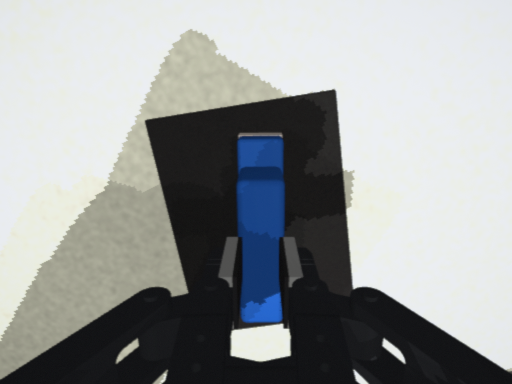

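```bash
python3 -m handwheel '[[0,0,0,0,0,0],[0,0,0,0,0,0],[0,0,0,0,0,0],[0,0,0,0,0,0],[0,0,0,0,0,0]]' -1
python3 -m handwheel '[[0,-0.3,0,0,0,0],[0,-0.6,0,0,0,0],[0,-0.9,0,0,0,0],[0,-1.2,0,0,0,0],[0,-1.2,0,0,0,0]]'
python3 - <<'E'
from h import *
c=cam("wrist","w6"); st()
E
```

```text
clock: 5.9
eef_pos: [0.4951, 0.3231, 0.0324]
tool_rot: [0.371, -0.602, 0.602, -0.371]
ft_force: [0.5, -0.7, -0.7]
grip_width: 0.0002
clock: 6.52
eef_pos: [0.4957, 0.3236, 0.0635]
tool_rot: [-0.371, 0.602, -0.602, 0.372]
ft_force: [-0.4, -0.1, -0.1]
grip_width: 0.0002
t 6.58 p [0.4954 0.3233 0.0629] F [ 0.6  0.4 -0.7] T [-0.05 -0.03  0.01] w 0.0003
[[-0.448  0.001  0.894]
 [-0.894  0.001 -0.448]
 [-0.001 -1.     0.   ]]
q [ 0.578  0.514  0.021  1.077 -0.     2.614]
```

View pics/w6.png

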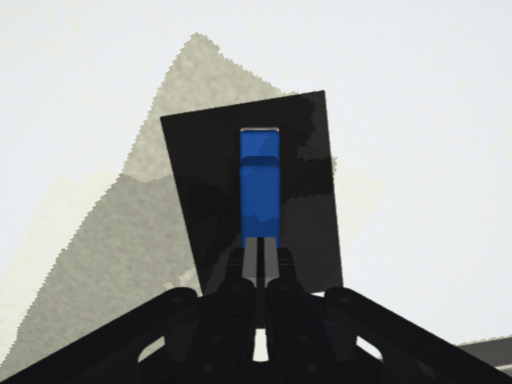

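The scraper was not picked up. Before trying again I'll check the height calibration by measuring the mat's size and position from the wrist camera against the top camera, and the fingertips in the scene view.

Run:
```python
from h import *
st()
c=cam("wrist"); s=cam("scene","s7"); t=cam("top")
def quad(c,box,thr):
    g=cv2.cvtColor(c["color"],cv2.COLOR_RGB2GRAY); m=(g<thr).astype('uint8'); mm=np.zeros_like(m); x0,y0,x1,y1=box; mm[y0:y1,x0:x1]=m[y0:y1,x0:x1]; return mm
for p in ((162,118),(325,91),(341,262)): print("w mat",onz(c,p,.004).round(4))
# top mat: corners from first pic crop tA (scale 5.7, off 140,140)
for p in ((75,260),(272,322),(222,465),(27,404)):
  q=(140+p[0]/5.7,140+p[1]/5.7); print("top mat",onz(t,q,.004).round(4))
for p in ((281,122),(508,125),(425,48),(362,206)):
  q=(225+p[0]/4.4,95+p[1]/4.4); print("scene mat",onz(s,q,.004).round(4))
b=(290,80,350,130);i=s["color"]
cv2.imwrite("pics/s7c.png",np.clip(1.8*cv2.cvtColor(cv2.resize(i[b[1]:b[3],b[0]:b[2]],None,fx=12,fy=12,interpolation=cv2.INTER_CUBIC),cv2.COLOR_RGB2BGR).astype(float),0,255).astype('uint8'))
o=bot.get_obs();print("tcp s7c",(proj(s,[o["eef_pos"]])[0]-[290,80])*12)
```

```text
t 6.58 p [0.4954 0.3233 0.0629] F [ 0.6  0.4 -0.7] T [-0.05 -0.03  0.01] w 0.0003
[[-0.448  0.001  0.894]
 [-0.894  0.001 -0.448]
 [-0.001 -1.     0.   ]]
q [ 0.578  0.514  0.021  1.077 -0.     2.614]
w mat [0.463  0.4026 0.004 ]
w mat [0.5649 0.3704 0.004 ]
w mat [0.527  0.2526 0.004 ]
top mat [0.564  0.3655 0.004 ]
top mat [0.5181 0.2239 0.004 ]
top mat [0.4168 0.2575 0.004 ]
top mat [0.4611 0.3966 0.004 ]
scene mat [0.4252 0.257  0.004 ]
scene mat [0.5713 0.3652 0.004 ]
scene mat [0.4716 0.3969 0.004 ]
scene mat [0.5262 0.2235 0.004 ]
tcp s7c [329.29340452 347.65156114]
```

View pics/s7c.png

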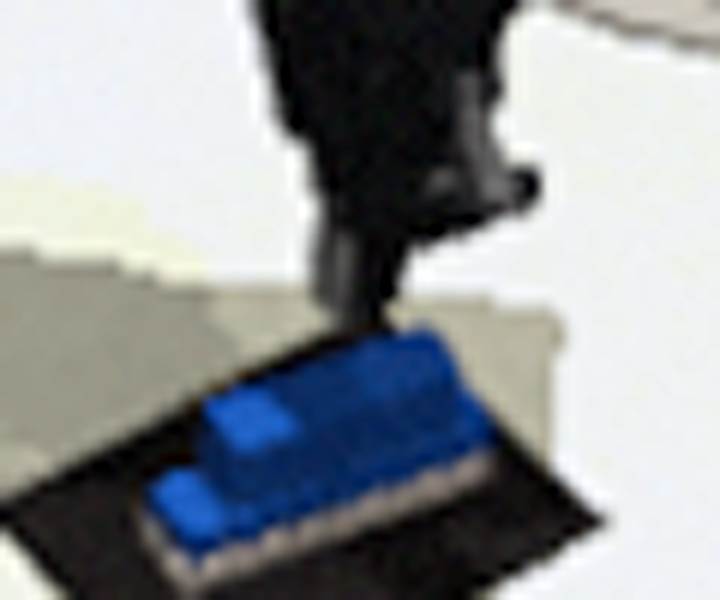

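The fingertips show up at the same wrist pixel (about row 237) whether they are near the scraper or clear of it, and the scene view agrees. So the real tips sit about 20 mm above the reported TCP, and I closed just over the grip. I'll go lower, which is safe either way because the fingers straddle the foot.

```bash
python3 -m handwheel '[[0,0,0,0,0,0],[0,0,0,0,0,0],[0,0,0,0,0,0],[0,0.6,0,0,0,0],[0,1.2,0,0,0,0]]' 0.2
python3 -m handwheel '[[0,0.3,0,0,0,0],[0,0.6,0,0,0,0],[0,0.75,0,0,0,0],[0,0.75,0,0,0,0],[0,0.75,0,0,0,0]]'
python3 -m handwheel '[[0,0,0,0,0,0],[0,0,0,0,0,0],[0,0,0,0,0,0],[0,0,0,0,0,0],[0,0,0,0,0,0]]' -1
python3 - <<'E'
from h import *
c=cam("wrist","w8"); st()
E
```

```text
clock: 7.35
eef_pos: [0.4948, 0.323, 0.0311]
tool_rot: [0.372, -0.602, 0.602, -0.371]
ft_force: [0.6, 0.5, 0.2]
grip_width: 0.0517
clock: 7.98
eef_pos: [0.4954, 0.3233, 0.0141]
tool_rot: [0.371, -0.602, 0.602, -0.372]
ft_force: [0.6, -0.5, 0.4]
grip_width: 0.0511
clock: 8.6
eef_pos: [0.4956, 0.3234, 0.0143]
tool_rot: [0.371, -0.602, 0.602, -0.372]
ft_force: [-0.0, 0.0, 4.7]
grip_width: 0.0202
t 8.65 p [0.4955 0.3234 0.0143] F [-0.7 -0.5  4.2] T [-0.08  0.06 -0.04] w 0.0207
[[-0.448  0.001  0.894]
 [-0.894  0.001 -0.448]
 [-0.001 -1.     0.001]]
q [ 0.578  0.564 -0.036  0.97  -0.     2.614]
```

View pics/w8.png

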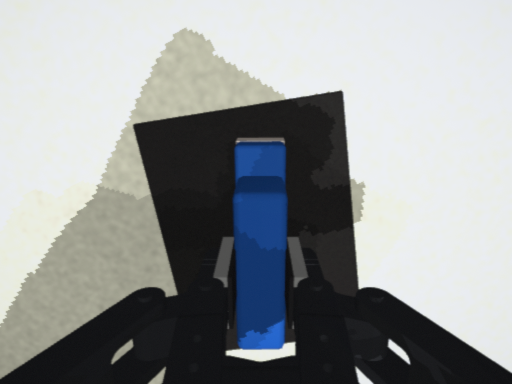

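The scraper is gripped at 20.5 mm and centred between the pads. I'll lift it and move to a spot where the wrist camera can see the lower half beside the scraper.

```bash
python3 -m handwheel '[[0,-0.5,0,0,0,0],[0,-2,0,0,0,0],[0,-4,0,0,0,0],[1.5,-5.5,0.7,0,0,0],[3.6,-6.2,1.6,0,-0.2,0]]'
python3 -m handwheel '[[1.8,0,0.8,0,-0.3,0],[4,0,1.8,0,-0.6,0],[6.2,0,2.8,0,-0.9,0],[8,0,3.6,0,-1,0],[8.9,0,4.15,0,-1,0]]'
python3 -m handwheel '[[0,0,0,0,0,0],[0,0,0,0,0,0],[0,0,0,0,0,0],[0,0,0,0,0,0],[0,0,0,0,0,0]]'
python3 - <<'E'
from h import *
c=cam("wrist","w9"); st()
E
```

```text
clock: 9.28
eef_pos: [0.4915, 0.2252, 0.1713]
tool_rot: [0.381, -0.594, 0.595, -0.384]
ft_force: [1.2, -0.3, -0.1]
grip_width: 0.0206
clock: 9.9
eef_pos: [0.491, -0.0231, 0.1688]
tool_rot: [-0.432, 0.56, -0.56, 0.431]
ft_force: [1.2, 0.2, -0.8]
grip_width: 0.0207
clock: 10.52
eef_pos: [0.492, -0.0201, 0.1686]
tool_rot: [-0.433, 0.559, -0.559, 0.433]
ft_force: [0.5, 1.0, -0.2]
grip_width: 0.0206
t 10.57 p [ 0.492  -0.0202  0.1686] F [-0.2  0.1 -0.5] T [-0.04 -0.02  0.03] w 0.0205
[[-0.252 -0.     0.968]
 [-0.968  0.    -0.252]
 [ 0.    -1.    -0.   ]]
q [-0.041  0.246 -0.089  1.236  0.     1.784]
```

View pics/w9.png

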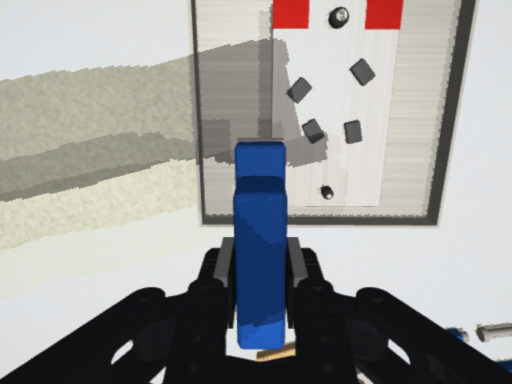

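The wrist view shows the big dowel at about (339,17), the small dowel at about (326,192), and chips at (299,90), (362,72), (313,131) and (353,132).

Run:
```python
from h import *
c=cam("wrist"); im=c["color"]; h=cv2.cvtColor(im,cv2.COLOR_RGB2HSV)
cr=cv2.resize(im[0:220,180:480],None,fx=2.6,fy=2.6,interpolation=cv2.INTER_CUBIC); cv2.imwrite("pics/w9c.png",cv2.cvtColor(cr,cv2.COLOR_RGB2BGR))
red=(((h[...,0]<8)|(h[...,0]>172))&(h[...,1]>150)&(h[...,2]>80)).astype('uint8')
n,l,s,ce=cv2.connectedComponentsWithStats(red)
for i in range(1,n):
  if s[i,4]>100:
    x,y,w,hh,a=s[i]; print("red",x,x+w,y,y+hh,[onz(c,p,.045)[:2].round(4) for p in((x,y+hh),(x+w,y+hh))])
```

```text
red 273 309 0 28 [array([0.5315, 0.093 ]), array([0.5588, 0.0859])]
red 365 403 0 29 [array([0.601 , 0.0742]), array([0.6297, 0.0668])]
```

View pics/w9c.png

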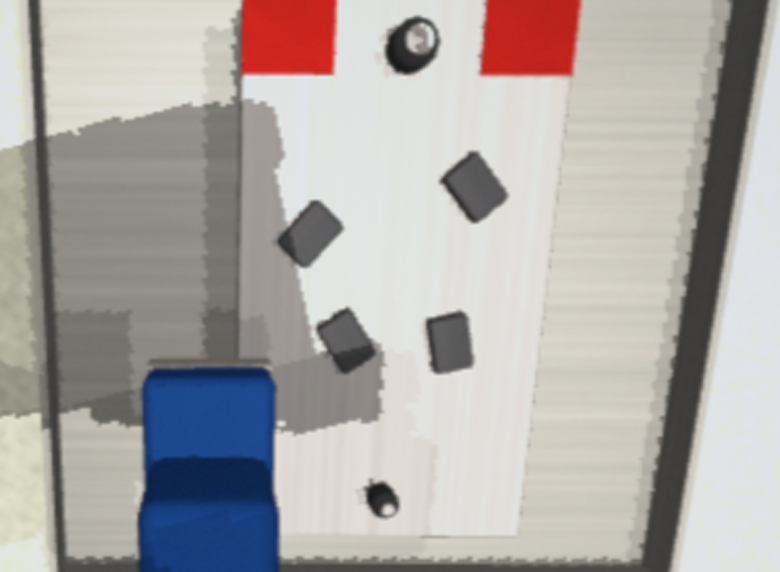

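Run:
```python
from h import *
c=cam("wrist")
f=lambda x,y,z=.045: onz(c,(180+(x+.5)/2.6-.5,(y+.5)/2.6-.5),z)[:2]
L=[f(241,75),f(239,350)];Rr=[f(575,75),f(518,535)];B=[f(400,537),f(518,535)]
ya=lambda a,b:np.degrees(np.arctan2(*(a-b)[::-1]))
print("L yaw",ya(*L),"R yaw",ya(*Rr),"B yaw",ya(B[1],B[0]), "width",np.linalg.norm(L[0]-f(575,75)))
big=f(420,39,.061); sm=f(387,506,.061); print("tops",big,sm,np.linalg.norm(big-sm),ya(big,sm),"mid",(big+sm)/2)
big=f(407,51); sm=f(379,494); print("feet",big,sm,np.linalg.norm(big-sm),ya(big,sm),"mid",(big+sm)/2)
y=(big-sm)/np.linalg.norm(big-sm); mid=(L[0]+f(572,75))/2; print("red mid",mid, "corner BR",f(518,535))
x=np.array([y[1],-y[0]]); print("centre from BR",f(518,535)-.05*x+.085*y, "from edges lateral", (mid-(big+sm)/2)@x)
for p in ((310,234),(475,187),(346,340),(449,343)):
  d=f(*p)-(big+sm)/2; print("chip",f(*p).round(4),(d@x).round(3),(d@y).round(3))
st()
```

```text
L yaw 75.56384933551745 R yaw 74.6963328547909 B yaw -13.54287583311332 width 0.10035247517472977
tops [0.58078879 0.08675135] [ 0.54511639 -0.0463267 ] 0.1377762295385312 74.9942782332899 mid [0.56295259 0.02021232]
feet [0.58051918 0.0864904 ] [ 0.54527243 -0.0472096 ] 0.13826793790170933 75.23137374446023 mid [0.5628958 0.0196404]
red mid [0.5791447  0.08010632] corner BR [ 0.58940383 -0.07420313]
centre from BR [0.56272356 0.02073455] from edges lateral 0.00029833172001986577
chip [0.5411 0.0427] -0.027 0.017
chip [0.5938 0.0435] 0.024 0.031
chip [0.5452 0.0073] -0.014 -0.016
chip [ 0.5776 -0.0022] 0.02 -0.017
t 10.68 p [ 0.492  -0.0205  0.1687] F [-0.7  0.3 -0.6] T [-0.01 -0.02 -0.03] w 0.0203
[[-0.252 -0.     0.968]
 [-0.968  0.    -0.252]
 [-0.    -1.    -0.   ]]
q [-0.042  0.246 -0.089  1.236  0.     1.784]
```

Plate centre is about (0.563, 0.020) with its y axis at yaw 75°, and the tool is already aligned. I'll lower the scraper beside the near edge and wipe toward +x.

```bash
python3 -m handwheel '[[-1.2,0,-0.1,0,0,0],[-2.29,0.8,-0.22,0,0,0],[-2.29,2.4,-0.22,0,0,0],[-2.29,3.8,-0.22,0,0,0],[-2.29,4.4,-0.22,0,0,0]]'
python3 -m handwheel '[[0,0.05,0,0,0,0],[0,0.05,0,0,0,0],[0,0.05,0,0,0,0],[0,0.05,0.1,0,0,0],[0,0.05,0.2,0,0,0]]'
python3 - <<'E'
from h import *
st(); c=cam("wrist","w10"); s=cam("scene","s10")
b=(215,130,345,235);i=s["color"]
cv2.imwrite("pics/s10c.png",np.clip(1.5*cv2.cvtColor(cv2.resize(i[b[1]:b[3],b[0]:b[2]],None,fx=6,fy=6,interpolation=cv2.INTER_CUBIC),cv2.COLOR_RGB2BGR).astype(float),0,255).astype('uint8'))
E
```

```text
clock: 11.3
eef_pos: [0.4995, 0.0361, 0.0567]
tool_rot: [-0.433, 0.56, -0.559, 0.431]
ft_force: [0.3, 0.1, -0.5]
grip_width: 0.0208
clock: 11.92
eef_pos: [0.5066, 0.0347, 0.0579]
tool_rot: [0.432, -0.559, 0.56, -0.433]
ft_force: [-0.4, -0.8, -1.0]
grip_width: 0.0204
t 11.93 p [0.5066 0.0347 0.0579] F [-0.4 -0.8 -1. ] T [-0.01 -0.01 -0.04] w 0.0204
[[-0.253  0.001  0.968]
 [-0.968  0.    -0.253]
 [-0.    -1.     0.001]]
q [ 0.068  0.371 -0.225  0.973 -0.     1.895]
```

View pics/w10.png

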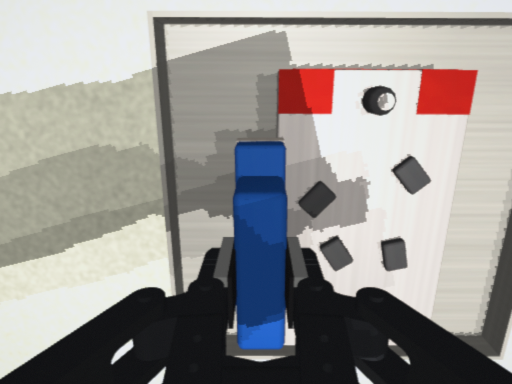

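View pics/s10c.png

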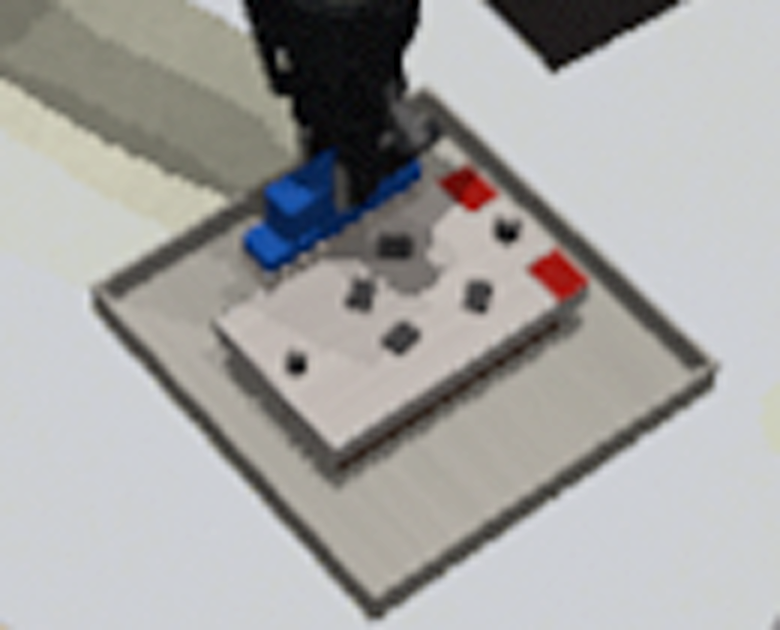

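Run:
```python
from h import *
o=bot.get_obs(); r=R.from_quat(o["tool_rot"]).as_matrix(); c=cam("wrist")
print("dowel foot in tool mm", (r.T@(onz(c,(375,105),.045)-o["eef_pos"])*1000).round(1), "top",(r.T@(onz(c,(387,101),.061)-o["eef_pos"])*1000).round(1), "foot end", (r.T@(onz(c,(260,141),.047)-o["eef_pos"])*1000).round(1))
for p in ((318,198),(337,253),(395,253),(412,175)): print((r.T@(onz(c,p,.048)-o["eef_pos"])*1000).round(1))
```

```text
dowel foot in tool mm [-67.1  12.8  58.7] top [-69.7  -3.2  58.8] foot end [-48.9  10.7  -0.3]
[-17.8   9.7  31.5]
[15.7  9.7 44.2]
[15.7  9.7 77.6]
[-30.8   9.8  81.2]
```

```bash
python3 -m handwheel '[[0,0.05,0.2,0,0,0],[0,0.06,0.6,0,0,0],[0,0.06,1.0,0,0,0],[0,0.06,1.4,0,0,0],[0,0.06,1.8,0,0,0]]'
python3 -m handwheel '[[0,0,0.4,0,0,0],[0,0,0.8,0,0,0],[0,0,1.2,0,0,0],[0,0,1.6,0,0,0],[0,0,2,0,0,0]]'
python3 - <<'E'
from h import *
st(); c=cam("wrist","w11")
E
```

```text
clock: 12.7
eef_pos: [0.5503, 0.0232, 0.0558]
tool_rot: [-0.432, 0.56, -0.56, 0.432]
ft_force: [0.7, -0.7, -0.5]
grip_width: 0.0208
clock: 13.32
eef_pos: [0.5986, 0.0106, 0.0559]
tool_rot: [0.432, -0.56, 0.56, -0.432]
ft_force: [-0.2, 0.2, -1.4]
grip_width: 0.0204
t 13.32 p [0.5986 0.0106 0.0559] F [-0.2  0.2 -1.4] T [-0.01 -0.   -0.01] w 0.0204
[[-0.253  0.     0.968]
 [-0.968 -0.    -0.253]
 [ 0.    -1.     0.   ]]
q [ 0.018  0.534  0.035  1.072 -0.     1.844]
```

View pics/w11.png

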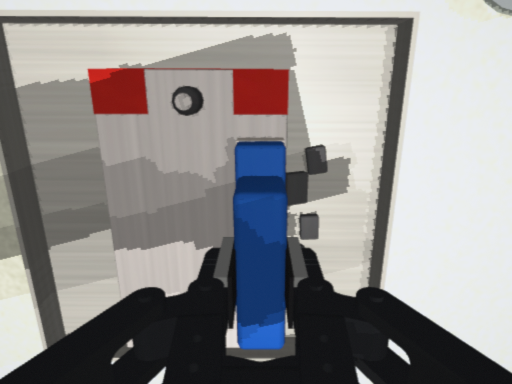

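```bash
python3 -m handwheel '[[0,0,0.3,0,0,0],[0,0,0.6,0,0,0],[0,0,0.9,0,0,0],[0,0,1.2,0,0,0],[0,0,1.3,0,0,0]]'
python3 -m handwheel '[[0,-0.8,0,0,0,0],[0,-2,0,0,0,0],[0,-3.2,0,0,0,0],[0,-4,0,0,0,0],[0,-4,0,0,0,0]]'
python3 - <<'E'
from h import *
st(); c=cam("wrist","w12"); s=cam("scene","s12")
b=(215,130,345,235);i=s["color"]
cv2.imwrite("pics/s12c.png",np.clip(1.5*cv2.cvtColor(cv2.resize(i[b[1]:b[3],b[0]:b[2]],None,fx=6,fy=6,interpolation=cv2.INTER_CUBIC),cv2.COLOR_RGB2BGR).astype(float),0,255).astype('uint8'))
E
```

```text
clock: 14.0
eef_pos: [0.6299, 0.0024, 0.0558]
tool_rot: [0.432, -0.56, 0.56, -0.432]
ft_force: [0.2, 0.1, -1.9]
grip_width: 0.0204
clock: 14.62
eef_pos: [0.6307, 0.0025, 0.158]
tool_rot: [0.431, -0.559, 0.561, -0.433]
ft_force: [-0.8, -0.1, -1.6]
grip_width: 0.0208
t 14.62 p [0.6307 0.0025 0.158 ] F [-0.8 -0.1 -1.6] T [-0.02  0.02  0.01] w 0.0208
[[-0.253  0.004  0.968]
 [-0.968  0.    -0.253]
 [-0.001 -1.     0.004]]
q [0.004 0.522 0.293 1.338 0.    1.83 ]
```

View pics/w12.png

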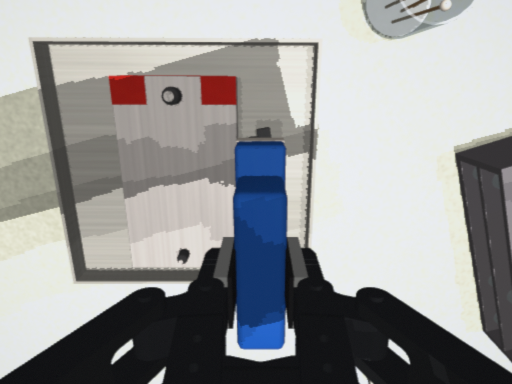

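View pics/s12c.png

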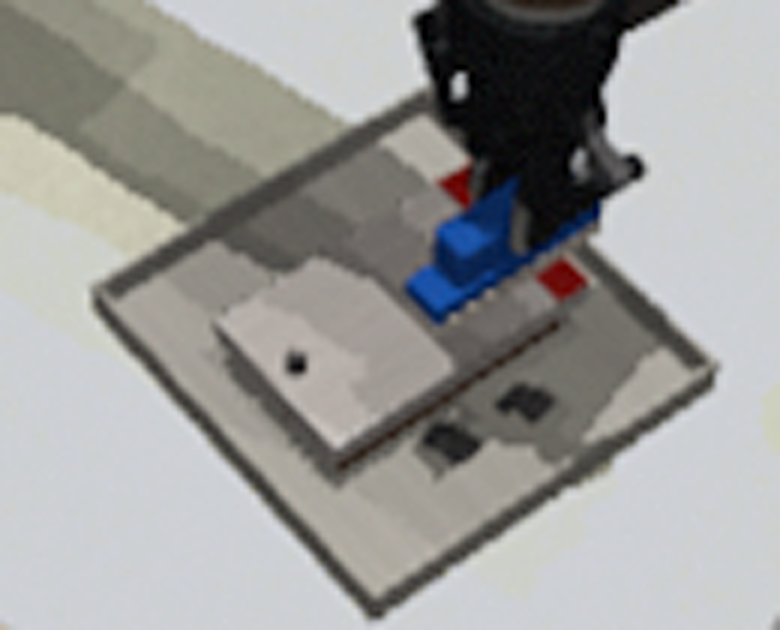

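The face is clear and the chips lie in the tray on the +x side. Next I return the scraper to its mat.

```bash
python3 -m handwheel '[[-1.2,0,-0.9,0,0.1,0],[-3,0,-2.3,0,0.4,0],[-4.9,0,-3.75,0,0.7,0],[-6.8,0,-5.2,0,1,0],[-8.6,0,-6.6,0,1.2,0]]'
python3 -m handwheel '[[0,0,0,0,0,0],[0,0,0,0,0,0],[0,0,0,0,0,0],[0,0,0,0,0,0],[0,0,0,0,0,0]]'
python3 - <<'E'
from h import *
st(); print("to go", toolmove(np.array([.4955,.3234,.0150])-bot.get_obs()["eef_pos"]))
s=cam("scene"); b=(215,130,345,235);i=s["color"]
cv2.imwrite("pics/s13c.png",np.clip(1.5*cv2.cvtColor(cv2.resize(i[b[1]:b[3],b[0]:b[2]],None,fx=6,fy=6,interpolation=cv2.INTER_CUBIC),cv2.COLOR_RGB2BGR).astype(float),0,255).astype('uint8'))
E
```

```text
clock: 15.35
eef_pos: [0.5222, 0.2535, 0.1541]
tool_rot: [-0.372, 0.602, -0.602, 0.37]
ft_force: [0.5, 0.7, -1.4]
grip_width: 0.0206
clock: 15.98
eef_pos: [0.5245, 0.2514, 0.1559]
tool_rot: [0.371, -0.602, 0.602, -0.371]
ft_force: [-0.3, 0.3, -0.2]
grip_width: 0.0206
t 15.97 p [0.5245 0.2514 0.1559] F [-0.3  0.3 -0.2] T [ 0.02  0.04 -0.  ] w 0.0206
[[-0.45   0.     0.893]
 [-0.893 -0.    -0.45 ]
 [ 0.    -1.     0.   ]]
q [ 0.447  0.427  0.136  1.28  -0.     2.484]
to go [-2.05142947  5.63541195 -2.33359848]
```

View pics/s13c.png

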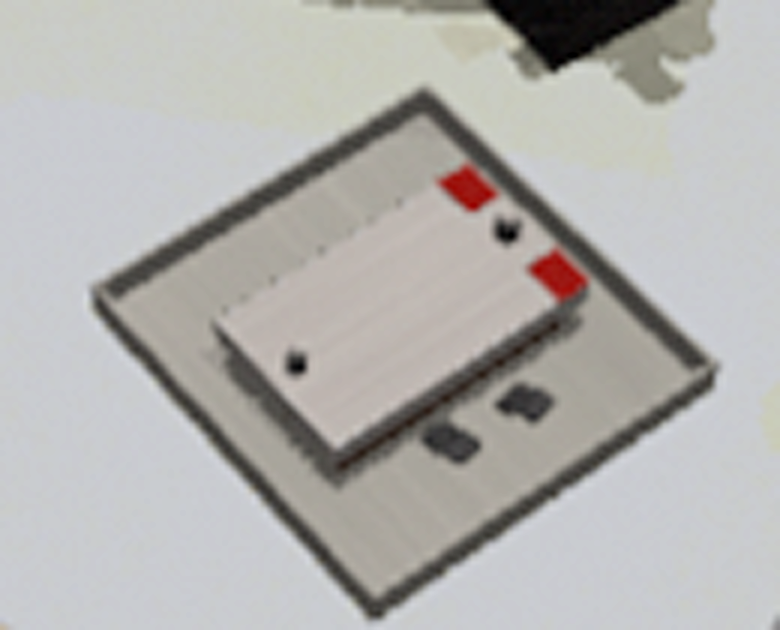

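The face is clean, and the chips lie in the tray in two touching pairs. Now I set the scraper down.

```bash
python3 -m handwheel '[[-1,0.5,-1.2,0,0,0],[-2.05,1.8,-2.33,0,0,0],[-2.05,3.6,-2.33,0,0,0],[-2.05,5,-2.33,0,0,0],[-2.05,5.4,-2.33,0,0,0]]'
python3 -m handwheel '[[0,0.05,0,0,0,0],[0,0.15,0,0,0,0],[0,0.23,0,0,0,0],[0,0.23,0,0,0,0],[0,0.23,0,0,0,0]]'
```

```text
clock: 16.65
eef_pos: [0.4931, 0.3229, 0.0183]
tool_rot: [0.373, -0.602, 0.602, -0.369]
ft_force: [-0.3, -0.7, -0.1]
grip_width: 0.0207
clock: 17.27
eef_pos: [0.4952, 0.3243, 0.0156]
tool_rot: [0.371, -0.602, 0.602, -0.372]
ft_force: [-0.3, -0.1, -0.9]
grip_width: 0.0203
```

```bash
python3 -m handwheel '[[0,0.03,0,0,0,0],[0,0.05,0,0,0,0],[0,0.06,0,0,0,0],[0,0.06,0,0,0,0],[0,0.06,0,0,0,0]]'
python3 -m handwheel '[[0,0,0,0,0,0],[0,0,0,0,0,0],[0,0,0,0,0,0],[0,0,0,0,0,0],[0,-0.3,0,0,0,0]]' 0.4
python3 -m handwheel '[[0,-1.5,0,0,0,0],[0,-3.5,0,0,0,0],[0,-5.5,0,0,0,0],[0,-6.5,0,0,0,0],[0,-6.5,0,0,0,0]]'
python3 - <<'E'
from h import *
st(); cam("wrist","w14")
E
```

```text
clock: 17.9
eef_pos: [0.4951, 0.3243, 0.0142]
tool_rot: [-0.371, 0.602, -0.602, 0.372]
ft_force: [-1.4, -1.0, 5.2]
grip_width: 0.0203
clock: 18.52
eef_pos: [0.4944, 0.3238, 0.0207]
tool_rot: [0.372, -0.602, 0.602, -0.371]
ft_force: [-0.0, 0.2, 0.2]
grip_width: 0.0597
clock: 19.15
eef_pos: [0.4966, 0.3252, 0.1871]
tool_rot: [-0.369, 0.602, -0.602, 0.374]
ft_force: [-0.4, 0.2, -0.1]
grip_width: 0.0596
t 19.15 p [0.4966 0.3252 0.1871] F [-0.4  0.2 -0.1] T [ 0.06 -0.03 -0.01] w 0.0596
[[-0.448  0.006  0.894]
 [-0.894  0.004 -0.448]
 [-0.006 -1.     0.003]]
q [ 0.58   0.431  0.224  1.357 -0.     2.616]
```

View pics/w14.png

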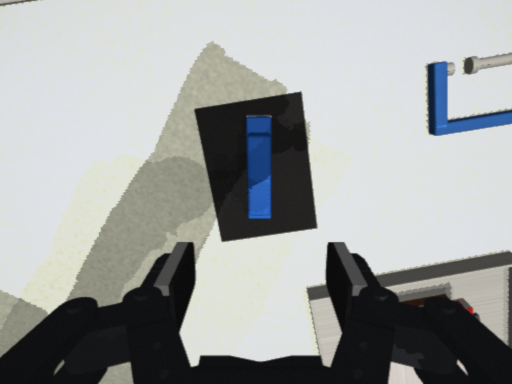

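The scraper stands upright on its mat at (259,165). Next I go to the upper half, turning the tool about +120° in yaw on the way.

```bash
python3 -m handwheel '[[1.6,0,1,0,-1,0],[3.5,0,2.2,0,-2,0],[5.4,0,3.4,0,-3,0],[7.3,0,4.6,0,-4,0],[9.2,0,5.8,0,-5,0]]' 1
python3 - <<'E'
from h import *
st(); print("to go", toolmove(np.array([.564,-.335,.187])-bot.get_obs()["eef_pos"]))
E
```

```text
clock: 19.82
eef_pos: [0.5201, 0.0538, 0.1817]
tool_rot: [0.592, -0.39, 0.388, -0.59]
ft_force: [0.4, 0.4, -0.4]
grip_width: 0.0853
t 19.82 p [0.5201 0.0538 0.1817] F [ 0.4  0.4 -0.4] T [-0.05 -0.07 -0.03] w 0.0853
[[ 0.396 -0.003  0.918]
 [-0.918 -0.     0.396]
 [-0.001 -1.    -0.003]]
q [ 0.103  0.301  0.02   1.293 -0.     1.267]
to go [14.97578458 -0.21183855 -4.54498921]
```

```bash
python3 -m handwheel '[[2.2,0,-0.7,0,-1,0],[4.5,0,-1.4,0,-2,0],[6.8,-0.1,-2.1,0,-3,0],[9.1,-0.1,-2.8,0,-4,0],[11.4,-0.2,-3.5,0,-5,0]]' 1
python3 - <<'E'
from h import *
st(); print("to go", toolmove(np.array([.564,-.335,.187])-bot.get_obs()["eef_pos"]))
E
```

```text
clock: 20.45
eef_pos: [0.5504, -0.2348, 0.1862]
tool_rot: [-0.699, 0.105, -0.103, 0.7]
ft_force: [1.0, 0.7, 0.2]
grip_width: 0.0851
t 20.45 p [ 0.5504 -0.2348  0.1862] F [1.  0.7 0.2] T [ 0.01 -0.03  0.03] w 0.0851
[[ 0.957 -0.003  0.291]
 [-0.291  0.002  0.957]
 [-0.004 -1.     0.001]]
q [-0.403  0.45   0.252  1.376  0.    -0.108]
to go [ 1.68957756 -0.04041853 -3.67591892]
```

```bash
python3 -m handwheel '[[0.8,0,-1.8,0,-1,0],[1.7,0,-3.6,0,-1.95,0],[1.7,0,-3.7,0,-1.95,0],[1.7,0,-3.7,0,-1.95,0],[1.7,0,-3.7,0,-1.95,0]]' 1
python3 - <<'E'
from h import *
st(); cam("wrist","w15")
E
```

```text
clock: 21.08
eef_pos: [0.5644, -0.3329, 0.1879]
tool_rot: [-0.707, -0.014, 0.014, 0.707]
ft_force: [-0.2, 0.8, -0.3]
grip_width: 0.0854
t 21.07 p [ 0.5644 -0.3329  0.1879] F [-0.2  0.8 -0.3] T [0.05 0.03 0.01] w 0.0854
[[ 0.999 -0.001 -0.04 ]
 [ 0.04   0.001  0.999]
 [-0.001 -1.     0.001]]
q [-0.533  0.57   0.451  1.453  0.    -0.573]
```

View pics/w15.png

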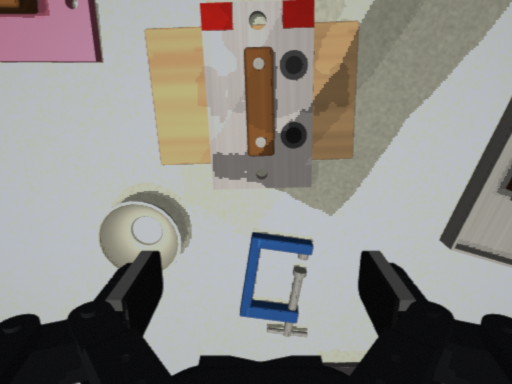

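The wrist view shows the grey upper half on the plywood, with the grip at (260,102), the big hole at (258,20), the small hole at (262,174) and the pouring holes on the right.

Run:
```python
from h import *
c=cam("wrist"); im=c["color"]; h=cv2.cvtColor(im,cv2.COLOR_RGB2HSV); o=bot.get_obs(); r=R.from_quat(o["tool_rot"]).as_matrix()
T=lambda p,z:(r.T@(onz(c,p,z)-o["eef_pos"])*1000)
m=((h[...,0]>3)&(h[...,0]<16)&(h[...,1]>130)&(h[...,2]>50)).astype('uint8'); m[:, :235]=0; m[:,290:]=0; m[:35]=0;m[170:]=0
n,l,s,ce=cv2.connectedComponentsWithStats(m); k=1+s[1:,4].argmax(); pts=np.argwhere(l==k)[:,::-1].astype(np.float32)
rr=cv2.minAreaRect(pts); print(rr,s[k]); 
for y in range(52,155,15):
  w=np.nonzero(l[y]==k)[0]; print(y,w.min(),w.max()+1,T((w.min(),y),.062).round(1),T((w.max()+1,y),.062).round(1))
print("ends",T((260,s[k,1]),.062).round(1),T((260,s[k,1]+s[k,3]),.062).round(1))
cr=cv2.resize(im[0:200,190:330],None,fx=4,fy=3,interpolation=cv2.INTER_CUBIC) if 0 else cv2.resize(im[0:195,185:335],None,fx=3,fy=3,interpolation=cv2.INTER_CUBIC)
cv2.imwrite("pics/w15c.png",cv2.cvtColor(cr,cv2.COLOR_RGB2BGR))
```

```text
((259.0767822265625, 100.5670166015625), (107.18465423583984, 27.102949142456055), 89.13194274902344) [ 245   47   29  108 2582]
52 245 272 [-101.8  126.7  -11.2] [-101.8  126.7   10.6]
67 246 273 [-90.5 126.7 -10.5] [-90.5 126.7  11.5]
82 246 273 [-78.8 126.7 -10.6] [-78.8 126.7  11.6]
97 247 273 [-66.9 126.7 -10. ] [-66.9 126.7  11.7]
112 247 273 [-54.7 126.7 -10.1] [-54.7 126.7  11.9]
127 248 274 [-42.1 126.7  -9.4] [-42.1 126.7  12.9]
142 248 274 [-29.3 126.7  -9.5] [-29.3 126.7  13. ]
ends [-105.5  126.7    0.9] [-17.8 126.7   0.9]
```

View pics/w15c.png

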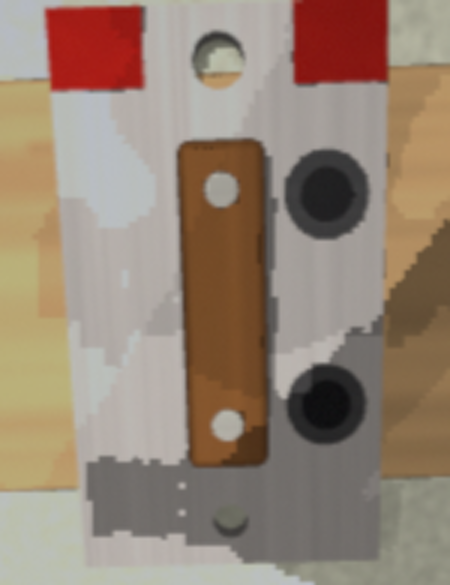

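```bash
python3 -m handwheel '[[-1.2,0,0.04,0,-0.16,0],[-2.46,1.5,0.04,0,-0.16,0],[-2.46,3.6,0.04,0,-0.16,0],[-2.46,5.6,0.04,0,-0.16,0],[-2.46,6.2,0.04,0,-0.16,0]]'
python3 -m handwheel '[[0,0.3,0,0,0,0],[0,0.55,0,0,0,0],[0,0.55,0,0,0,0],[0,0.55,0,0,0,0],[0,0.55,0,0,0,0]]'
python3 - <<'E'
from h import *
st(); c=cam("wrist","w16")
E
```

```text
clock: 21.8
eef_pos: [0.5008, -0.3333, 0.0305]
tool_rot: [-0.705, -0.022, 0.026, 0.708]
ft_force: [0.1, 1.1, 0.6]
grip_width: 0.0854
clock: 22.42
eef_pos: [0.5036, -0.3361, 0.0204]
tool_rot: [0.707, 0.024, -0.023, -0.706]
ft_force: [-0.5, -0.4, -0.6]
grip_width: 0.0854
t 22.43 p [ 0.5036 -0.3361  0.0204] F [-0.5 -0.4 -0.6] T [-0.02 -0.   -0.07] w 0.0854
[[ 0.998  0.001 -0.066]
 [ 0.066 -0.001  0.998]
 [ 0.001 -1.    -0.001]]
q [-0.589  0.58   0.013  1.002  0.    -0.655]
```

View pics/w16.png

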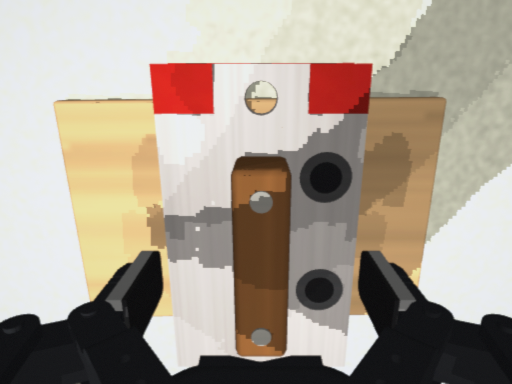

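```bash
python3 -m handwheel '[[0,0.05,0,0,0,0],[0,0.05,0,0,0,0],[0,0.05,0,0,0,0],[0,0.05,0,0,0,0],[0,0.05,0,0,0,0]]' -1
python3 -m handwheel '[[0,-0.05,0,0,0,0],[0,-0.3,0,0,0,0],[0,-0.6,0,0,0,0],[0,-0.8,0,0,0,0],[0,-0.8,0,0,0,0]]'
python3 - <<'E'
from h import *
st(); c=cam("wrist","w17")
E
```

```text
clock: 23.1
eef_pos: [0.5032, -0.336, 0.0186]
tool_rot: [0.707, 0.024, -0.023, -0.707]
ft_force: [0.2, 0.6, 1.0]
grip_width: 0.0225
clock: 23.72
eef_pos: [0.5036, -0.3361, 0.0392]
tool_rot: [0.707, 0.024, -0.023, -0.706]
ft_force: [-0.4, 0.3, -4.7]
grip_width: 0.0225
t 23.73 p [ 0.5036 -0.3361  0.0392] F [-0.4  0.3 -4.7] T [-0.01  0.02 -0.01] w 0.0225
[[ 0.998  0.001 -0.066]
 [ 0.066 -0.001  0.998]
 [ 0.001 -1.    -0.001]]
q [-0.589  0.561  0.034  1.042  0.    -0.655]
```

View pics/w17.png

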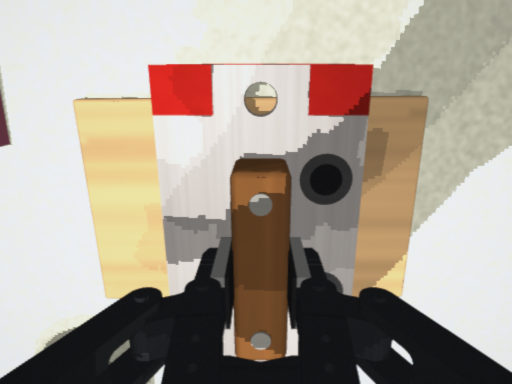

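It's lifted, with −4.7 N on the wrist (about 0.5 kg). Next I measure where the plate sits in the tool frame.

Run:
```python
from h import *
c=cam("wrist"); im=c["color"]; o=bot.get_obs(); r=R.from_quat(o["tool_rot"]).as_matrix()
z=o["eef_pos"][2]+.0074
T=lambda p,zz=z:(r.T@(onz(c,p,zz)-o["eef_pos"])*1000)
h=cv2.cvtColor(im,cv2.COLOR_RGB2HSV)
red=(((h[...,0]<8)|(h[...,0]>172))&(h[...,1]>150)&(h[...,2]>60)).astype('uint8')
n,l,s,ce=cv2.connectedComponentsWithStats(red)
for i in range(1,n):
  if s[i,4]>300:
    x,y,w,hh,a=s[i]; print("red",x,x+w,y,y+hh,[T(p).round(1) for p in((x-.5,y-.5),(x+w-.5,y-.5),(x-.5,y+hh-.5),(x+w-.5,y+hh-.5))])
cr=cv2.resize(im[70:130,220:300],None,fx=8,fy=8,interpolation=cv2.INTER_CUBIC); cv2.imwrite("pics/w17c.png",cv2.cvtColor(cr,cv2.COLOR_RGB2BGR))
print("hole",T((261,98)).round(1),T((260.5,99)).round(1))
```

```text
red 149 212 64 115 [array([-84.9,  -7.4, -48.7]), array([-84.9,  -7.4, -20.9]), array([-62.9,  -7.4, -50.8]), array([-62.9,  -7.4, -21.9])]
red 309 373 64 115 [array([-84.9,  -7.4,  21.8]), array([-84.9,  -7.4,  50. ]), array([-62.9,  -7.4,  22.7]), array([-62.9,  -7.4,  52.2])]
hole [-70.2  -7.4   0.9] [-69.8  -7.4   0.7]
```

View pics/w17c.png

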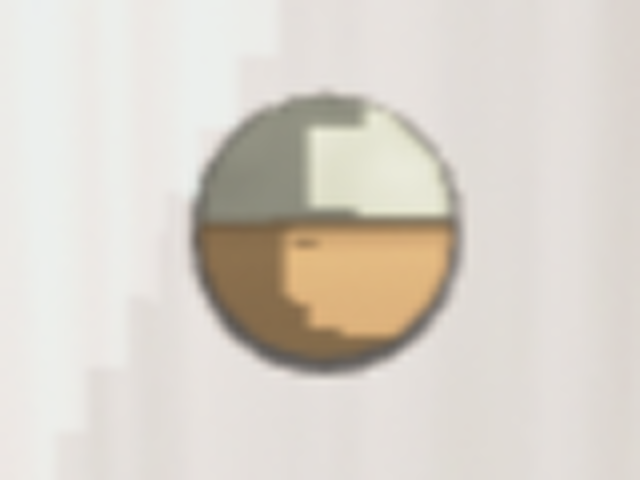

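```bash
python3 -m handwheel '[[0,-1.2,0,0,0,0],[0,-2.6,0,0,0,0],[0,-3.6,0.6,0,0.4,0],[0.3,-3.7,2,0,1.3,0],[0.6,-3.7,3.5,0,2.2,0]]'
python3 -m handwheel '[[0,0,1.5,0,1,0],[0,0,3,0,2,0],[0,0,4.5,0,3,0],[0,0,6,0,4,0],[0,0,7,0,5,0]]'
python3 - <<'E'
from h import *
st(); print("to go", toolmove(np.array([.5622,.0203,.132])-bot.get_obs()["eef_pos"])); o=bot.get_obs(); r=R.from_quat(o["tool_rot"]).as_matrix(); print("turn",(np.degrees(np.arctan2(r[1,0],r[0,0]))+104.9)/10)
E
```

```text
clock: 24.45
eef_pos: [0.5124, -0.2471, 0.1314]
tool_rot: [0.698, -0.114, 0.114, -0.698]
ft_force: [1.3, 0.8, -5.2]
grip_width: 0.0229
clock: 25.08
eef_pos: [0.567, -0.0794, 0.1306]
tool_rot: [-0.585, 0.398, -0.397, 0.585]
ft_force: [0.4, 0.4, -5.4]
grip_width: 0.0221
t 25.07 p [ 0.567  -0.0794  0.1306] F [ 0.4  0.4 -5.4] T [-0.05 -0.04  0.01] w 0.0221
[[ 0.367 -0.001  0.93 ]
 [-0.93   0.     0.367]
 [-0.001 -1.    -0.   ]]
q [-0.139  0.425  0.066  1.212  0.     1.055]
to go [-3.77903566 -0.05474893  1.2885057 ]
turn 3.6459513522199827
```

```bash
python3 -m handwheel '[[-1,0,0.35,0,1,0],[-2,0,0.7,0,2,0],[-3,0,1,0,3,0],[-3.75,0,1.27,0,3.65,0],[-3.75,0,1.27,0,3.65,0]]'
python3 -m handwheel '[[0,0,0,0,0,0],[0,0.2,0,0,0,0],[0,0.5,0,0,0,0],[0,0.8,0,0,0,0],[0,0.8,0,0,0,0]]'
python3 - <<'E'
from h import *
st(); c=cam("wrist","w18")
E
```

```text
clock: 25.7
eef_pos: [0.5611, 0.019, 0.1306]
tool_rot: [-0.433, 0.559, -0.559, 0.433]
ft_force: [0.2, -0.8, -5.3]
grip_width: 0.0227
clock: 26.32
eef_pos: [0.5606, 0.0174, 0.1096]
tool_rot: [-0.433, 0.56, -0.559, 0.431]
ft_force: [0.2, 0.1, -4.5]
grip_width: 0.0227
t 26.32 p [0.5606 0.0174 0.1096] F [ 0.2  0.1 -4.5] T [-0.   -0.04 -0.01] w 0.0227
[[-0.254 -0.003  0.967]
 [-0.967 -0.    -0.254]
 [ 0.001 -1.    -0.002]]
q [3.100e-02 4.200e-01 1.000e-03 1.154e+00 0.000e+00 1.858e+00]
```

View pics/w18.png

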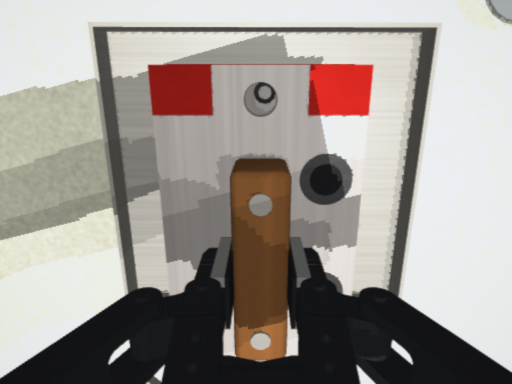

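The big dowel is visible through the big hole at about (264,93). I'll measure the dowel's offset and use the tray's back wall to check yaw.

Run:
```python
from h import *
c=cam("wrist"); im=c["color"]; o=bot.get_obs(); r=R.from_quat(o["tool_rot"]).as_matrix(); p=np.array(o["eef_pos"])
T=lambda q,zz:(r.T@(onz(c,q,zz)-p)*1000)
cr=cv2.resize(im[70:130,220:300],None,fx=8,fy=8,interpolation=cv2.INTER_CUBIC); cv2.imwrite("pics/w18c.png",np.clip(1.3*cv2.cvtColor(cr,cv2.COLOR_RGB2BGR),0,255).astype('uint8'))
g=cv2.cvtColor(im,cv2.COLOR_RGB2GRAY).astype(float)
# plate top red edge line (row) and tray inner back wall line: fit dark->bright
def line(cols,r0,r1,sign,z):
    P=[]
    for x in cols:
        d=np.diff(g[r0:r1,x])*sign; k=d.argmax()
        if 0<k<len(d)-1:
            den=d[k-1]-2*d[k]+d[k+1]; sub=0.5*(d[k-1]-d[k+1])/den if den else 0
        else: sub=0
        P.append(T((x,r0+k+.5+sub),z))
    P=np.array(P); a=np.polyfit(P[:,2],P[:,0],1); res=P[:,0]-np.polyval(a,P[:,2]); ok=abs(res)<1.5; a=np.polyfit(P[ok,2],P[ok,0],1)
    return a, ok.sum()
print("tray back wall outer top", line(range(110,420,4),15,28,-1,.025),"inner",line(range(115,200,3),26,40,1,.003))
print("plate edge",line(list(range(155,208,2))+list(range(313,368,2)),58,72,-1,p[2]+.0074))
for q in((264,93),(263.5,92.5)): print("dowel top",T(q,.061).round(1))
print("hole",T((260.4,98.7),p[2]+.0074).round(1))
st()
```

```text
tray back wall outer top (array([ 3.15596772e-04, -1.14566632e+02]), np.int64(78)) inner (array([ 5.24705837e-03, -1.14016133e+02]), np.int64(29))
plate edge (array([ 9.34194888e-04, -8.55297968e+01]), np.int64(55))
dowel top [-72.1  49.7   1.7]
dowel top [-72.4  49.7   1.4]
hole [-70.7  -7.4  -0.4]
t 26.43 p [0.5614 0.0175 0.1107] F [-0.9 -0.6 -5.9] T [ 0.03  0.01 -0.04] w 0.0228
[[-0.254 -0.     0.967]
 [-0.967 -0.    -0.254]
 [ 0.    -1.    -0.   ]]
q [ 0.031  0.419  0.002  1.154 -0.     1.858]
```

View pics/w18c.png

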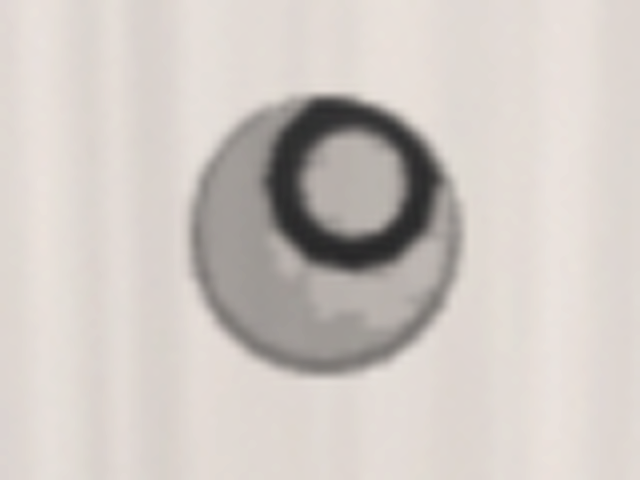

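```bash
python3 -m handwheel '[[-0.06,0.2,0.08,0,0,0],[-0.06,0.6,0.08,0,0,0],[-0.06,1.0,0.08,0,0,0],[-0.06,1.3,0.08,0,0,0],[-0.06,1.4,0.08,0,0,0]]'
python3 -m handwheel '[[0,0,0,0,0,0],[0,0,0,0,0,0],[0,0,0,0,0,0],[0,0,0,0,0,0],[0,0,0,0,0,0]]'
cat > look.py <<'E'
from h import *
import sys
c=cam("wrist"); im=c["color"]; o=bot.get_obs(); r=R.from_quat(o["tool_rot"]).as_matrix(); p=np.array(o["eef_pos"])
T=lambda q,zz:(r.T@(onz(c,q,zz)-p)*1000)
cr=cv2.resize(im[70:130,220:300],None,fx=8,fy=8,interpolation=cv2.INTER_CUBIC); cv2.imwrite(f"pics/{sys.argv[1]}.png",np.clip(1.3*cv2.cvtColor(cr,cv2.COLOR_RGB2BGR),0,255).astype('uint8'))
if len(sys.argv)>2:
  q=np.array([float(sys.argv[2]),float(sys.argv[3])])/8-.44+[220,70]
  print(q,"dowel-hole mm",(T(q,.061)-T((260.4,98.7),p[2]+.0074)).round(2))
st()
E
python3 look.py w19
```

```text
clock: 27.05
eef_pos: [0.5632, 0.0185, 0.0749]
tool_rot: [-0.432, 0.56, -0.559, 0.431]
ft_force: [-0.4, -0.3, -5.5]
grip_width: 0.0226
clock: 27.68
eef_pos: [0.5639, 0.0185, 0.076]
tool_rot: [0.432, -0.56, 0.56, -0.432]
ft_force: [-0.1, -0.5, -4.6]
grip_width: 0.0224
t 27.73 p [0.5639 0.0186 0.076 ] F [ 0.8 -0.4 -4.5] T [-0.05  0.   -0.01] w 0.0224
[[-0.254  0.     0.967]
 [-0.967  0.    -0.254]
 [-0.    -1.     0.   ]]
q [ 0.033  0.453 -0.042  1.075  0.     1.86 ]
```

View pics/w19.png

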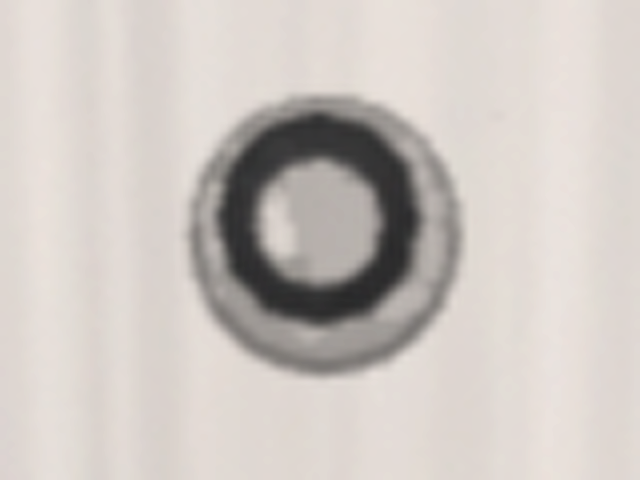

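```bash
python3 look.py w20 320 222
```

```text
[259.56  97.31] dowel-hole mm [ 0.09 22.32 -0.43]
t 27.77 p [0.5638 0.0185 0.0759] F [-0.3 -0.2 -5.6] T [-0.    0.03 -0.03] w 0.0228
[[-0.254 -0.     0.967]
 [-0.967 -0.    -0.254]
 [ 0.    -1.     0.   ]]
q [ 0.033  0.453 -0.042  1.076 -0.     1.86 ]
```

```bash
python3 -m handwheel '[[0,0.1,-0.02,0,0,0],[0,0.2,-0.02,0,0,0],[0,0.3,-0.02,0,0,0],[0,0.4,-0.02,0,0,0],[0,0.4,-0.02,0,0,0]]'
python3 look.py w21 320 222
```

```text
clock: 28.4
eef_pos: [0.5631, 0.0187, 0.0655]
tool_rot: [-0.432, 0.56, -0.56, 0.432]
ft_force: [0.4, 0.3, -4.4]
grip_width: 0.0226
[259.56  97.31] dowel-hole mm [-0.22 12.13 -0.41]
t 28.45 p [0.5633 0.0186 0.0657] F [ 0.5 -0.1 -4.2] T [0.01 0.03 0.03] w 0.0224
[[-0.254 -0.     0.967]
 [-0.967 -0.    -0.254]
 [ 0.    -1.    -0.   ]]
q [ 0.033  0.462 -0.057  1.052 -0.     1.86 ]
```

View pics/w21.png

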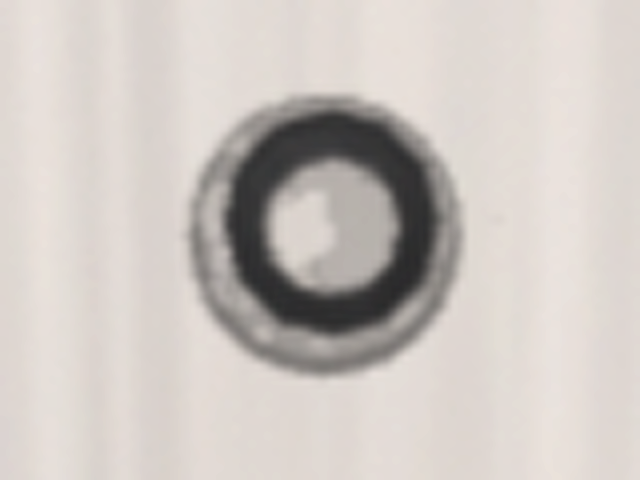

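```bash
python3 -m handwheel '[[0,0.05,0.01,0,0,0],[0,0.1,0.01,0,0,0],[0,0.16,0.01,0,0,0],[0,0.22,0.01,0,0,0],[0,0.22,0.01,0,0,0]]'
python3 look.py w22 332 232
```

```text
clock: 29.08
eef_pos: [0.5634, 0.0186, 0.0602]
tool_rot: [-0.432, 0.56, -0.56, 0.432]
ft_force: [-0.3, -0.3, -4.3]
grip_width: 0.0228
[261.06  98.56] dowel-hole mm [0.17 6.72 0.31]
t 29.12 p [0.5635 0.0186 0.0603] F [-0.9  0.4 -5.2] T [0.01 0.01 0.06] w 0.0225
[[-0.254 -0.     0.967]
 [-0.967  0.    -0.254]
 [ 0.    -1.    -0.   ]]
q [ 0.033  0.468 -0.064  1.04   0.     1.86 ]
```

View pics/w22.png

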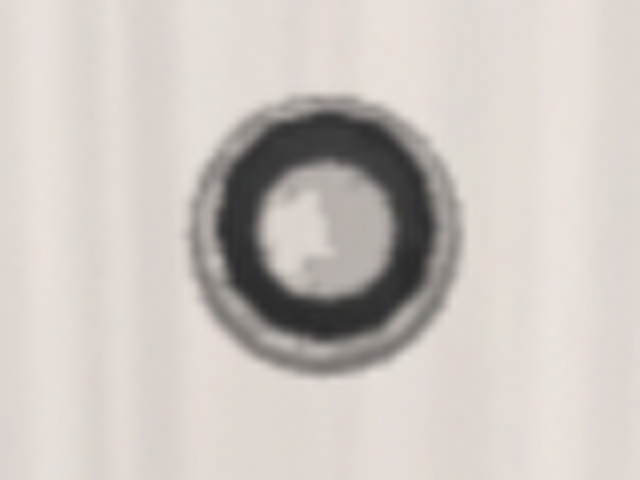

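```bash
python3 -m handwheel '[[0,0.05,0,0,0,0],[0,0.1,0,0,0,0],[0,0.15,0,0,0,0],[0,0.2,0,0,0,0],[0,0.2,0,0,0,0]]'
python3 -m handwheel '[[0,0.02,0,0,0,0],[0,0.04,0,0,0,0],[0,0.06,0,0,0,0],[0,0.08,0,0,0,0],[0,0.08,0,0,0,0]]'
python3 look.py w23
```

```text
clock: 29.75
eef_pos: [0.5635, 0.0186, 0.0552]
tool_rot: [-0.432, 0.56, -0.56, 0.432]
ft_force: [0.6, 0.1, -4.8]
grip_width: 0.0228
clock: 30.38
eef_pos: [0.5635, 0.0186, 0.0533]
tool_rot: [-0.432, 0.56, -0.56, 0.432]
ft_force: [0.2, 0.4, -5.0]
grip_width: 0.0225
t 30.43 p [0.5636 0.0186 0.0534] F [-0.9 -0.6 -5.4] T [ 0.01 -0.01  0.05] w 0.023
[[-0.254 -0.     0.967]
 [-0.967  0.    -0.254]
 [-0.    -1.    -0.   ]]
q [ 0.033  0.475 -0.072  1.024  0.     1.86 ]
```

View pics/w23.png

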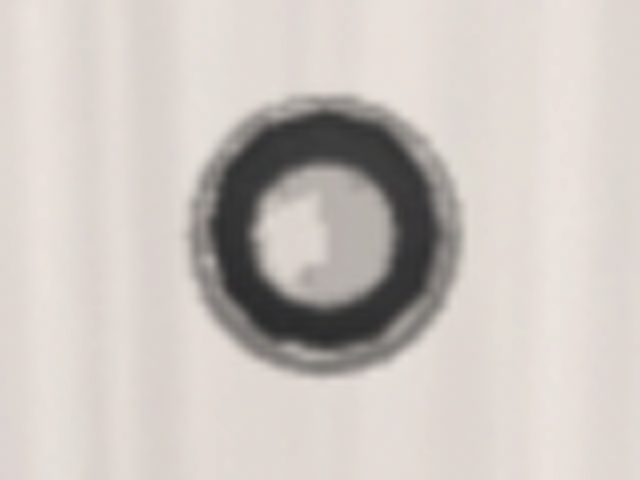

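```bash
python3 -m handwheel '[[0,0.02,0,0,0,0],[0,0.04,0,0,0,0],[0,0.05,0,0,0,0],[0,0.06,0,0,0,0],[0,0.06,0,0,0,0]]'
python3 -m handwheel '[[0,0.01,0,0,0,0],[0,0.02,0,0,0,0],[0,0.03,0,0,0,0],[0,0.03,0,0,0,0],[0,0.03,0,0,0,0]]'
```

```text
clock: 31.05
eef_pos: [0.5636, 0.0186, 0.0519]
tool_rot: [-0.432, 0.56, -0.56, 0.432]
ft_force: [-0.4, -0.8, -4.7]
grip_width: 0.0227
clock: 31.68
eef_pos: [0.5636, 0.0186, 0.0516]
tool_rot: [0.432, -0.56, 0.56, -0.432]
ft_force: [-2.5, -0.8, 0.0]
grip_width: 0.0226
```

```bash
python3 -m handwheel '[[0,0.01,0,0,0,0],[0,0.02,0,0,0,0],[0,0.03,0,0,0,0],[0,0.03,0,0,0,0],[0,0.03,0,0,0,0]]'
python3 -c "
from h import *
for i in range(4): cam('wrist'); print(bot.get_obs()['ft_force'].round(1), bot.get_obs()['ft_torque'].round(2))"
```

```text
clock: 32.3
eef_pos: [0.5637, 0.0186, 0.0515]
tool_rot: [0.432, -0.56, 0.56, -0.432]
ft_force: [-3.5, -0.3, 6.9]
grip_width: 0.0229
[-4.1 -0.6  6.7] [ 0.04  1.05 -0.  ]
[-4.4 -0.2  6.8] [-0.02  1.04  0.03]
[-4.8 -0.2  6.8] [0.   1.   0.06]
[-4.3 -0.7  6.5] [-0.04  1.02  0.  ]
```

```bash
python3 -m handwheel '[[0,0.01,0,0,0,0],[0,0.02,0,0,0,0],[0,0.03,-0.01,0,0,0],[0,0.035,-0.01,0,0,0],[0,0.035,-0.01,0,0,0]]'
python3 -c "
from h import *
for i in range(4): cam('wrist'); print(bot.get_obs()['ft_force'].round(1), bot.get_obs()['ft_torque'].round(2))"
```

```text
clock: 33.12
eef_pos: [0.5637, 0.0186, 0.0515]
tool_rot: [0.431, -0.559, 0.56, -0.432]
ft_force: [-5.8, -0.4, 11.2]
grip_width: 0.0223
[-6.  -0.7 10.6] [-0.06  1.31  0.01]
[-5.9 -1.1 10.8] [-0.08  1.34  0.05]
[-5.  -0.9 11.1] [-0.13  1.37 -0.02]
[-5.5 -0.6 11. ] [-0.03  1.33  0.01]
```

```bash
python3 -m handwheel '[[0,0.01,-0.01,0,0,0],[0,0.02,-0.02,0,0,0],[0,0.03,-0.02,0,0,0],[0,0.03,-0.02,0,0,0],[0,0.03,-0.02,0,0,0]]'
python3 - <<'E'
from h import *
for i in range(3): cam('wrist'); print(bot.get_obs()['ft_force'].round(1), bot.get_obs()['ft_torque'].round(2))
st(); s=cam("scene"); cam("wrist","w24"); t=cam("top","t24")
b=(215,90,375,235);i=s["color"]
cv2.imwrite("pics/s24c.png",np.clip(1.5*cv2.cvtColor(cv2.resize(i[b[1]:b[3],b[0]:b[2]],None,fx=4,fy=4,interpolation=cv2.INTER_CUBIC),cv2.COLOR_RGB2BGR).astype(float),0,255).astype('uint8'))
E
```

```text
clock: 33.95
eef_pos: [0.5638, 0.0186, 0.0515]
tool_rot: [0.431, -0.559, 0.561, -0.433]
ft_force: [-5.5, -1.9, 14.3]
grip_width: 0.0227
[-5.9 -1.7 14.4] [-0.11  1.55  0.01]
[-4.7 -1.  14.5] [-0.12  1.56 -0.  ]
[-5.9 -1.3 14.5] [-0.13  1.51  0.02]
t 34.1 p [0.5638 0.0186 0.0515] F [-5.9 -1.3 14.5] T [-0.13  1.51  0.02] w 0.0227
[[-0.254  0.003  0.967]
 [-0.967 -0.    -0.254]
 [-0.001 -1.     0.003]]
q [ 0.033  0.475 -0.078  1.015 -0.     1.861]
```

View pics/s24c.png

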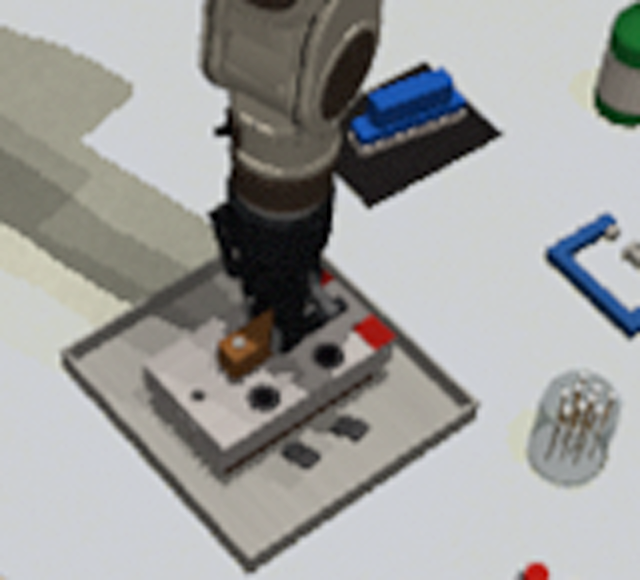

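View pics/w24.png

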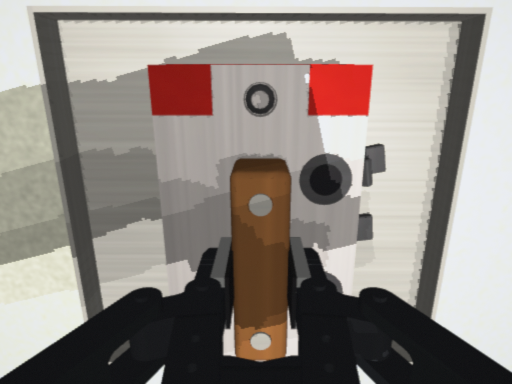

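The scene view shows the halves closed with the red ends together, the scraper on its mat and the chips in the tray. The dowel is centred in the hole, and the force is steady at 14.5 N. Handing in.

```bash
python3 -c "
from workcell import bot
print(bot.get_obs()['ft_force'],bot.get_obs()['grip_width']); print(bot.job_done())"
```

```text
[-5.32127337 -1.06481536 13.57913614] 0.02262914358939884
the job is handed in; nothing more can be done
None
```

I wiped the four chips off the lower half into the tray with the scraper and put the scraper back on its mat. I then turned the upper half about −109° and lowered it onto both dowels with the red ends together. I handed in at about 34 s, still gripping it and pressing down.

**What the last checks showed**
- **Seating:** The TCP stopped at z = 0.0515 m, against 0.0516 m calculated for flush, and did not move as I pressed harder. The big dowel was centred in its hole. I saw the small dowel's hole only dimly in the scene view, so that side rests on the height and the lack of resistance going down.
- **Press:** Four readings just before handing in gave 14.3–14.5 N, and the one at hand-in gave 13.6 N.
- **Chips and scraper:** The pictures show a clean face before closing, the chips in two touching pairs in the tray, and the scraper upright on its mat.

**What failed or disagreed**
- **First grasp:** The first closes on the scraper missed. The real fingertips sit roughly 15–20 mm above the reported TCP, so the fingers shut just over the grip. Nothing moved, and going lower worked.
- **Camera mismatch:** The wrist and top cameras disagreed by up to about 5 mm, so I aligned the big hole to its dowel directly in the wrist image.
- **Side load:** About 5–6 N sideways and 1.5 N·m at the wrist remained at the end, with a tool tilt of about 0.2°.

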